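Stow a carton in the transit dock and bolt it in

ROBOT

A 6-joint arm with a two-finger parallel gripper is mounted at the origin on a cart in front of the work surface, level with it; the furniture and walls round the work are solid. World frame = base frame: x ahead of the robot, y to its left, z up, the work surface at z = 0. Lengths are in m, angles in degrees, forces in N, time in s.
With the tool pointing down it reaches from about 0.3 to 0.75 m from the base axis. Payload 8.5 kg.
Tool frame: the origin (TCP) lies midway between the tips of the shut fingers; the grasp point (between the pads) lies 19 mm behind it; y points along the fingers, x is the direction in which the jaws open and shut, and the axes are right-handed (so a half turn about y gives the same grasp; the last joint's range is limited). The gripper opens to 85 mm and grips with 20 to 120 N. Pads are 22 mm wide; open, the fingers measure 114 mm over their backs; the gripper's body (76 mm by 85 mm) begins 54 mm behind the grasp point. The pads swing forward as they close: fully open they stand 13 mm farther back than shut.
Start: joints at [-79.085, 21.807, 74.336, -0, 83.858, -12.336], TCP at [0.217, -0.505, 0.231] pointing down, gripper open.
Joint ranges: [-178.18, 178.18], [-50.72, 133.34], [12.68, 142.11], [-81.47, 261.47], [9.98, 163.14], [-165.26, 165.26]. Speed limits (degrees/s): [136.94, 136.94, 180, 180, 180, 180].

INTERFACE

Orientations are given as a 3x3 rotation matrix whose columns are the frame's x, y, z axes.
In Python, from rig import env gives the robot as it stands.
- The arm moves only by the tool carry_out, never from a script. Its argument "plan" is a list of rows, each a list of 3 entries, a list of its own where there are three numbers: the shift along the tool's x, y, z in m, then the turn, a rotation vector about the tool's x, y, z in degrees, then the finger opening in m, from 0 to 0.0854. In form: [[[dx, dy, dz], [ax, ay, az], jaw], ...]. A call has 1 to 8 rows; each row shifts and turns the commanded pose from where the row before left it, along the tool's axes as they then stand; what a row does not reach is not made up. A row lasts 1/8 s, in which the tool goes at most 62.5 mm and 10.7 degrees, less where a joint would pass 70% of its speed; a pose out of reach is approached as far as the arm can. A call is refused whole if a number of a shift passes 0.0625 or a number of a turn 10.7, either way. A call with a gripper value outside its range is refused whole. The fingers move at their own pace and stop on an object; "force" is the grip in N (left out, the last holds). Time passes only in rows, so rows that do not move let the fingers close. It gives the time, the measured TCP pose, the force and the opening at its end, in the units of the state.
- env.observe(): the state, without advancing time (a new reading comes with each control period).
- env.get_image(name): name is "scene" or "top" or "wrist"; returns a dict with "image" (400x640x3 uint8, red, green, blue), "vfov" (degrees; the focal length in pixels is half the picture's height over the tangent of half this angle, whatever the lens; pixels are square), "cx", "cy" (the principal point, pixels), "rvec" (rotation vector, rad) and "tvec" (3), from world to camera coordinates, as OpenCV has them; the wrist camera has in their place "tool_from_camera" (4x4, takes a point from camera to tool coordinates, whose origin is the TCP and whose axes are the tool frame's). Camera axes: x right, y down, z forward; pixel columns grow to the right and rows downward; lengths in m; the calibration is good to about 2 mm. A picture is of the moment at which its call begins: read the wrist's pose just before it. There is no depth.
- env.close_job(): hands the job in, once; it reports no verdict.
Trained networks look in a picture, given as the dict that the camera call returned (one of the last four; its "shot" number tells which), for a name from the list of things; names that differ only in an ending like _2 or _b are one class to them, and where a whole thing is asked for, a point or a joint stands for the part that bears it (a point fixed in the world has none). Each returns a list of dicts, best first, with "conf" (0 to 1); they miss things now and then, are a little off and sometimes report something else, mostly with a low value. They report only what shows in the picture. A call takes as long as a camera call. They do not tell look-alikes from the thing itself.
- env.outline_of(target, picture): "mask" (400x640 bool, what is visible of it) and "pixel" ([row, column] in pixels, amid what is visible of it).
The state is a dict: "time_s": time; "q": joint angles; "qvel": joint speeds; "joint_efforts": joint torques, N m; "position": TCP position; "tool_rot": TCP orientation; "ft_force": force on the tool from outside, world axes, zero at the start; "wrist_torque": the same for the moment, N m; "grip_width": finger opening in m.
Only numpy, scipy, OpenCV 4.12 (cv2) and the standard library are available. Lean on these libraries where they do the work, as an engineer would, in place of code of your own. Each camera call takes 0.05 s, during which the arm holds its last target.

TASK

Make the loose carton of lancets ready for the drive: with the fingertips, slide it over the worktop and straight down the lane of the metal transit dock until it is fully home against the carton already in there and both sit against the end stop, then push the dock's sliding bolt all the way across the mouth of the lane behind it. The two side rails have just been wiped with spirit and are still wet, so neither the loose carton nor the gripper may touch a rail at any time. Keep the carton flat on the worktop (never lift or tip it), and do not disturb the other things on the worktop.

Things in the scene. Friction and masses are not known exactly. Their poses are not given: they have to be found in the camera images.
- dock: Fixed bare-aluminium dock: a straight lane 78 mm wide between two low rails, ended by a stop (face at x = 150 mm, 36 mm high). Origin on the worktop, on the lane's centre line near the mouth; x points down the lane (push this way), y left across it, z up. The worktop is the lane's floor, without a step. The bolt crosses at x = 6 mm. Keeper and bolt guide: see lane_home.
- lane_home (a point): Point on the worktop where the centre of the loose carton's underside must come: x = 51 mm, y = 0 in the dock's frame, same axes. Beside the mouth, outside the rails, stand (dock's frame) a bolt keeper on the left (x -17 to 29, y 46 to 61 mm) and the bolt's guide on the right (x -17 to 29, y -72 to -48 mm), both 44 mm high.
- rail_left: Left rail, part of the dock (same origin and axes): inner face at y = +39 mm, 4 mm thick, 18 mm high, from x = -8 to 150 mm, screw foot outwards to y = 59 mm; its front end, x = -8 to -24 mm, is flared outwards to y = 49 mm. Must not be touched.
- rail_right: Right rail, part of the dock (same origin and axes), the mirror image of the left one: inner face at y = -39 mm, 4 mm thick, 18 mm high. Must not be touched.
- carton: Loose white carton with a red band, 66 x 66 mm, 46 mm high, 55 to 110 g, on the worktop before the mouth of the dock. Origin at the centre of its underside, z up, x and y square to its sides. At the start its x axis is within 0.3 rad of the dock's; its centre is 90 to 120 mm before the dock's origin and from 50 mm right to 20 mm left of the lane's centre line.
- stowed: A second, equal carton (66 x 66 x 46 mm) standing loose in the lane, 2 to 8 mm short of the end stop; origin at the centre of its underside. Home with its centre at x = 117 mm in the dock's frame. It may be pushed on by the first.
- bolt (a joint): Steel bolt, a 10 mm rod along the dock's y, 32 mm above the worktop. Value in m: 0 = drawn back to the right, lane open; 0.106 = fully across, its end in the keeper on the left. Starts between 0 and 0.010, takes about 2 N to push, stays where it is left, clears the carton only when that is home.
- bolt_knob (a point): Centre of the outer (right-hand) flat face of the black disc knob at the bolt's right end: 24 mm in diameter, 9 mm thick, its face looks along the dock's -y. 32 mm above the worktop. Push it along the dock's +y.
- specimen_cup: Specimen cup with screw lid, 62 mm round, 72 mm high, before the sink. Leave it alone.
- timer: Flat white timer, 64 x 60 x 19 mm, before the sink, to the right of the loose carton. Leave it alone.
- lens_tissue: Booklet of lens tissue, 93 x 66 x 9 mm, lying to the left of the loose carton. Leave it alone.
- marker: Black marker pen, 134 mm long, lying before the sink. Leave it alone.
Things that resemble listed ones, but are neither listed nor needed, are in the scene too. What is shaped like the stowed but purple is not meant.

How it is judged:
By the outcome, as a careful person would: the job done as asked, in the order asked, and still so for the second after the job is handed in, with the robot touching nothing.
It also fails if it takes over 72 s, if anything falls off the work surface, if the arm or the gripper's body presses on something with over 40 N, if the wrist force passes 120 N, or if a joint passes its speed limit or range.

## Working session

There is one attempt and no reset: what is moved stays moved. The work goes in short steps, Python scripts to look and compute and a tool call to move; the robot and the scene stay as the last step left them, time stands still between calls to the robot, and variables do not carry over. Pictures are saved under pics/ and viewed, and the job is handed in when it is done.

Besides the shell and the picture viewer there is one more tool, called after "Request:" as a command line: name --argument value ..., lists and objects as JSON in quotes. carry_out: Moves the arm, as the interface text tells. Its arguments: {"type":"object","properties":{"plan":{"type":"array","items":{"type":"array"}},"force":{"type":"number"}},"required":["plan"]}

```bash
ls; mkdir -p pics
python3 - <<'E'
from rig import env
import cv2,numpy as np
s=env.observe()
print({k:np.round(v,4).tolist() for k,v in s.items()})
for n in ["scene","top","wrist"]:
    p=env.get_image(n); cv2.imwrite(f"pics/{n}0.png",p["image"][:,:,::-1])
    print(n,{k:(np.round(v,4).tolist() if k!='image' else 0) for k,v in p.items()})
E
```

```text
pics
{'time_s': 0.0, 'q': [-79.0838, 21.8402, 74.3883, 0.0004, 83.8597, -12.3364], 'qvel': [0.1344, 0.0244, 0.0008, 0.0036, 0.1469, -0.0546], 'joint_efforts': [-0.0003, -44.846, -23.1278, -0.0002, 0.0047, -0.0], 'position': [0.2171, -0.505, 0.2307], 'tool_rot': [[0.3948, -0.0003, 0.9188], [-0.9188, 0.0015, 0.3948], [-0.0015, -1.0, 0.0003]], 'ft_force': [0.0536, 0.3983, 1.3646], 'wrist_torque': [-0.0539, -0.0366, 0.0302], 'grip_width': 0.0852}
scene {'image': 0, 'vfov': 50.0127, 'cx': 324.8333, 'cy': 195.8157, 'rvec': [1.355, -2.106, 1.0041], 'tvec': [0.3769, 0.3275, 0.9806], 'shot': 1}
top {'image': 0, 'vfov': 46.3772, 'cx': 318.1002, 'cy': 195.6638, 'rvec': [2.1058, -2.1357, 0.2099], 'tvec': [0.1541, 0.5304, 1.0368], 'shot': 2}
wrist {'image': 0, 'vfov': 61.4519, 'cx': 318.086, 'cy': 193.9429, 'tool_from_camera': [[1.0, 0.0003, -0.0005, -0.0011], [0.0006, -0.3157, 0.9489, -0.1434], [0.0001, -0.9489, -0.3157, 0.0818], [0.0, 0.0, 0.0, 1.0]], 'shot': 3}
```

View pics/scene0.png

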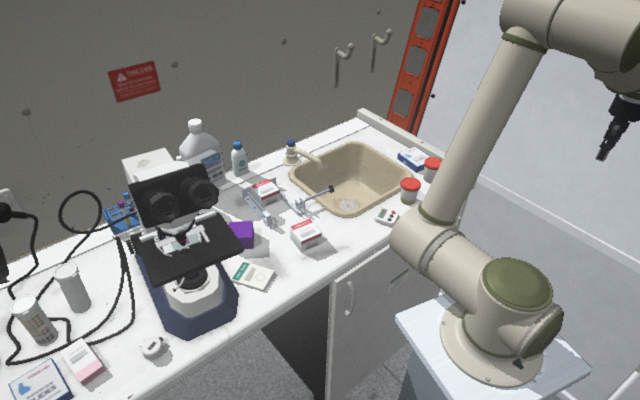

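View pics/top0.png

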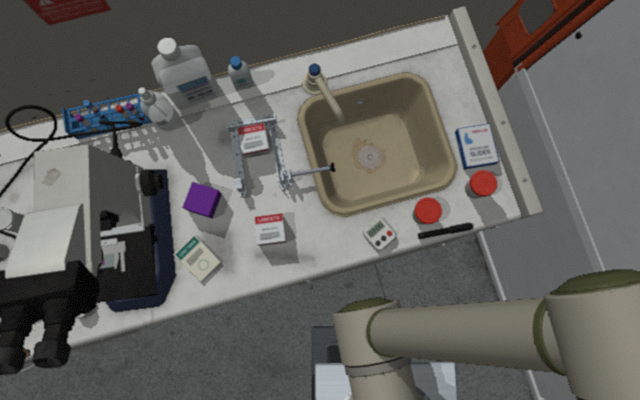

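View pics/wrist0.png

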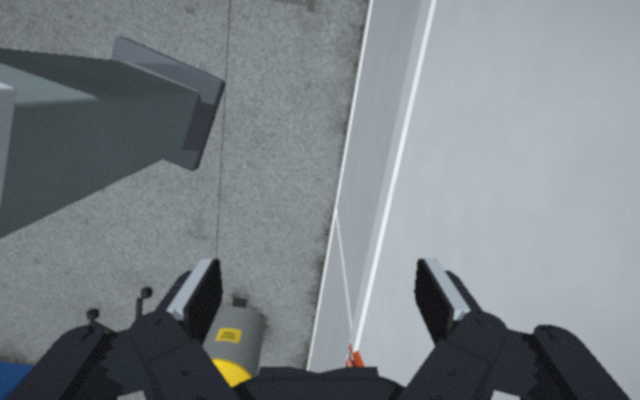

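The top view shows the loose carton at about (270,230) and the dock mouth at about (262,188). The stowed carton is at (254,138), the bolt knob at (333,167) over the sink, and the tissue at (198,260). The purple decoy is at (202,200). Next I turn these pixels into positions.

```bash
cat > h.py <<'E'
from rig import env
import cv2,numpy as np
def cam(p,s=None):
    f=200/np.tan(np.radians(p["vfov"])/2); K=np.array([[f,0,p["cx"]],[0,f,p["cy"]],[0,0,1.]])
    if "rvec" in p:
        R=cv2.Rodrigues(np.array(p["rvec"],float))[0]; t=np.array(p["tvec"],float)
    else:
        T=np.eye(4);T[:3,:3]=s["tool_rot"];T[:3,3]=s["position"]
        M=np.linalg.inv(T@np.array(p["tool_from_camera"])); R,t=M[:3,:3],M[:3,3]
    return K,R,t
def back(c,uv,z):
    K,R,t=c; d=R.T@np.linalg.inv(K)@np.array([uv[0],uv[1],1.]); o=-R.T@t
    return o+d*(z-o[2])/d[2]
def proj(c,X):
    K,R,t=c; Y=np.atleast_2d(X)@R.T+t; Y=Y@K.T; return Y[:,:2]/Y[:,2:]
def shot(n,name=None):
    s=env.observe(); p=env.get_image(n)
    if name: cv2.imwrite(f"pics/{name}.png",p["image"][:,:,::-1])
    return p,cam(p,s),s
E
python3 - <<'E'
from h import *
for n in ["top","scene"]:
    p,c,s=shot(n)
    for t,z in [("dock",.0),("carton",.046),("stowed",.046),("bolt_knob",.032),("rail_left",.018),("rail_right",.018),("bolt",.032),("timer",.019),("lens_tissue",.009)]:
        for r in env.outline_of(t,p)[:3]:
            m=r["mask"]; rr,cc=np.nonzero(m)
            print(n,t,round(r["conf"],2),np.round(r["pixel"]),m.sum(),[cc.min(),cc.max(),rr.min(),rr.max()],np.round(back(c,r["pixel"][::-1],z),3))
E
python3 - <<'E'
import cv2
for n in ["top"]:
    im=cv2.imread(f"pics/{n}0.png")[100:290,160:350]; cv2.imwrite("pics/topz.png",cv2.resize(im,None,fx=3.1,fy=3.1,interpolation=cv2.INTER_CUBIC))
E
```

```text
top dock 0.56 [157. 277.] 1742 [np.int64(228), np.int64(335), np.int64(115), np.int64(196)] [0.643 0.247 0.   ]
top carton 0.63 [232. 272.] 868 [np.int64(255), np.int64(286), np.int64(213), np.int64(244)] [0.449 0.255 0.046]
top stowed 0.96 [202. 202.] 861 [np.int64(185), np.int64(220), np.int64(183), np.int64(216)] [0.522 0.418 0.046]
top stowed 0.91 [144. 255.] 899 [np.int64(238), np.int64(270), np.int64(123), np.int64(158)] [0.663 0.297 0.046]
top stowed 0.45 [158. 272.] 1957 [np.int64(227), np.int64(335), np.int64(114), np.int64(197)] [0.627 0.254 0.046]
top bolt_knob 0.52 [172. 313.] 215 [np.int64(280), np.int64(335), np.int64(162), np.int64(177)] [0.595 0.158 0.032]
top rail_left 0.85 [158. 236.] 458 [np.int64(231), np.int64(247), np.int64(131), np.int64(196)] [0.635 0.344 0.018]
top rail_right 0.74 [146. 276.] 399 [np.int64(269), np.int64(283), np.int64(124), np.int64(169)] [0.664 0.249 0.018]
top bolt 0.71 [172. 321.] 193 [np.int64(284), np.int64(335), np.int64(163), np.int64(176)] [0.595 0.14  0.032]
top timer 0.79 [230. 379.] 654 [np.int64(364), np.int64(395), np.int64(218)
[... 853 characters left out ...]
ne rail_left 0.69 [205. 252.] 192 [np.int64(244), np.int64(272), np.int64(193), np.int64(223)] [0.646 0.359 0.018]
scene rail_right 0.59 [201. 286.] 158 [np.int64(279), np.int64(300), np.int64(191), np.int64(214)] [0.622 0.256 0.018]
scene bolt 0.45 [190. 319.] 106 [np.int64(301), np.int64(333), np.int64(186), np.int64(201)] [0.613 0.15  0.032]
scene timer 0.61 [214. 387.] 362 [np.int64(374), np.int64(398), np.int64(206), np.int64(226)] [0.446 0.004 0.019]
scene lens_tissue 0.77 [275. 253.] 817 [np.int64(231), np.int64(273), np.int64(261), np.int64(290)] [0.39  0.436 0.009]
scene lens_tissue 0.22 [234. 307.] 790 [np.int64(289), np.int64(321), np.int64(218), np.int64(251)] [0.474 0.252 0.009]
```

View pics/topz.png

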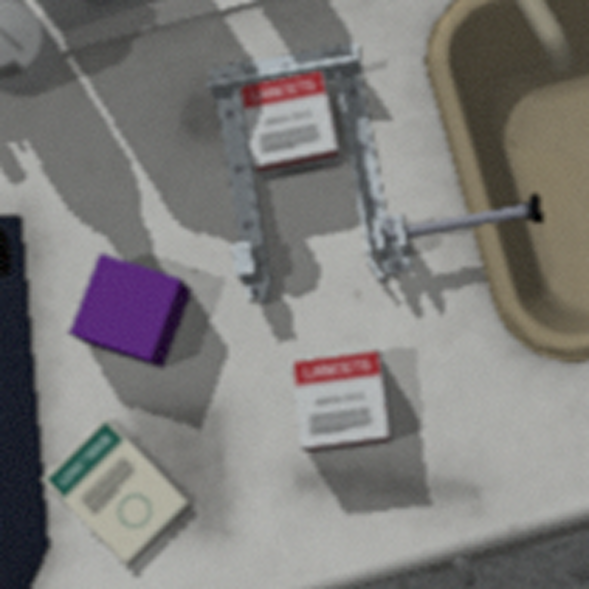

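Request:
carry_out --plan '[[[-0.0424,-0.0036,0.0433],[0,0,0],0.0854],[[-0.0424,-0.0036,0.0433],[0,0,0],0.0854],[[-0.0424,-0.0036,0.0433],[0,0,0],0.0854],[[-0.0424,-0.0036,0.0433],[0,0,0],0.0854],[[-0.0424,-0.0036,0.0433],[0,0,0],0.0854],[[-0.0424,-0.0036,0.0433],[0,0,0],0.0854],[[-0.0424,-0.0036,0.0433],[0,0,0],0.0854]]'

```text
time_s: 2.02
position: [0.3788, -0.1111, 0.2569]
tool_rot: [[0.394, 0.001, 0.919], [-0.919, -0.0, 0.394], [0.001, -1.0, 0.001]]
ft_force: [0.5, -0.3, -0.9]
grip_width: 0.0855
```

Request:
carry_out --plan '[[[-0.0424,-0.0036,0.0433],[0,0,0],0.0854],[[-0.0424,-0.0036,0.0433],[0,0,0],0.0854],[[-0.0424,-0.0036,0.0433],[0,0,0],0.0854],[[-0.0424,-0.0036,0.0433],[0,0,0],0.0854],[[-0.0424,-0.0036,0.0433],[0,0,0],0.0854],[[-0.0424,-0.0036,0.0433],[0,0,0],0.0854],[[-0.0424,-0.0036,0.0433],[0,0,0],0.0854],[[0,0,0],[0,0,0],0.0854]]'

```text
time_s: 3.02
position: [0.5402, 0.2825, 0.2805]
tool_rot: [[0.398, -0.001, 0.917], [-0.917, 0.0, 0.398], [-0.001, -1.0, -0.001]]
ft_force: [0.4, -1.6, -0.2]
grip_width: 0.0855
```

Run:
```python
from h import *
p,c,s=shot("wrist","w1")
print(s["time_s"],np.round(s["position"],4),np.round(s["tool_rot"],3).tolist(),np.round(s["q"],1))
print(proj(c,np.array([[.448,.256,.046],[.66,.3,.046],[.595,.14,.032]])))
for t,z in [("carton",.046),("stowed",.046),("rail_left",.018),("rail_right",.018),("bolt_knob",.032)]:
    for r in env.outline_of(t,p)[:3]:
        m=r["mask"]; rr,cc=np.nonzero(m)
        print(t,round(r["conf"],2),np.round(r["pixel"]),m.sum(),[cc.min(),cc.max(),rr.min(),rr.max()],np.round(back(c,r["pixel"][::-1],z),3))
```

```text
3.025 [0.5402 0.2825 0.2805] [[0.398, -0.001, 0.917], [-0.917, 0.0, 0.398], [-0.001, -1.0, -0.001]] [16.5 26.5 58.5  0.  95.  83. ]
[[309.12119331 233.17894855]
 [350.1492585   45.97015746]
 [447.74685062 160.18326634]]
stowed 0.73 [ 29. 354.] 4099 [np.int64(317), np.int64(394), np.int64(0), np.int64(67)] [0.676 0.303 0.046]
stowed 0.69 [109. 205.] 4300 [np.int64(156), np.int64(244), np.int64(69), np.int64(152)] [0.54  0.418 0.046]
stowed 0.55 [ 50. 304.] 1894 [np.int64(286), np.int64(323), np.int64(0), np.int64(136)] [0.637 0.342 0.046]
rail_left 0.47 [ 92. 377.] 6856 [np.int64(276), np.int64(482), np.int64(0), np.int64(169)] [0.632 0.25  0.018]
rail_right 0.63 [ 61. 388.] 2242 [np.int64(357), np.int64(412), np.int64(0), np.int64(155)] [0.666 0.253 0.018]
bolt_knob 0.7 [152. 438.] 1040 [np.int64(367), np.int64(481), np.int64(130), np.int64(169)] [0.599 0.156 0.032]
```

View pics/w1.png

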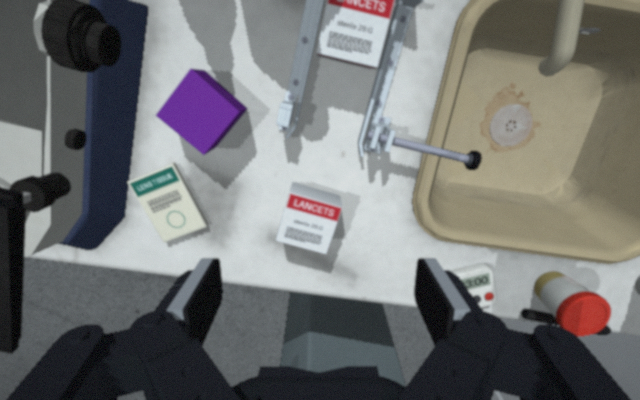

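The wrist view shows the loose carton top at about (310,215) and the rails running up the picture at cols 285–325 and 362–410. The knob is at (475,160) and the decoy at (202,108). I'll zoom in to pick dock and carton corners.

Run:
```python
import cv2
im=cv2.imread("pics/w1.png")
cv2.imwrite("pics/w1a.png",cv2.resize(im[0:170,265:490],None,fx=3.5,fy=3.5,interpolation=cv2.INTER_CUBIC))
cv2.imwrite("pics/w1b.png",cv2.resize(im[170:270,250:370],None,fx=5,fy=5,interpolation=cv2.INTER_CUBIC))
```

```text
(no output)
```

View pics/w1a.png

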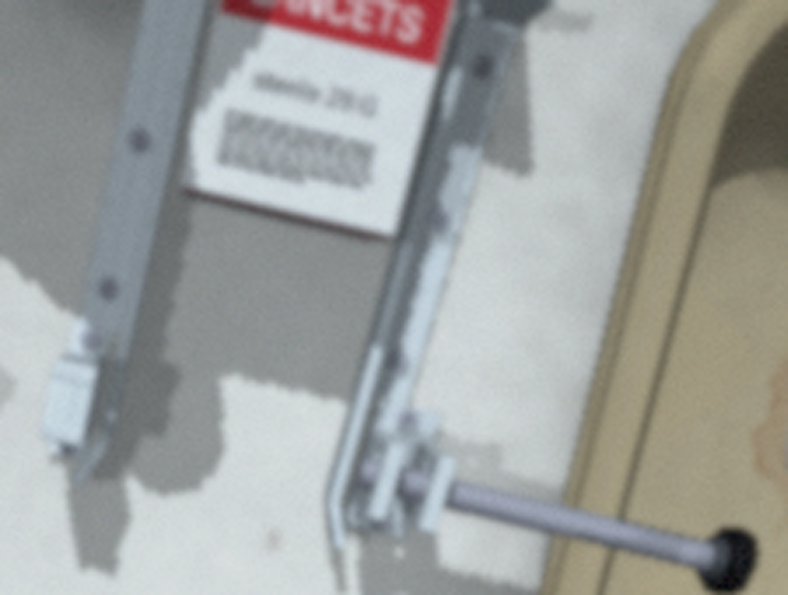

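View pics/w1b.png

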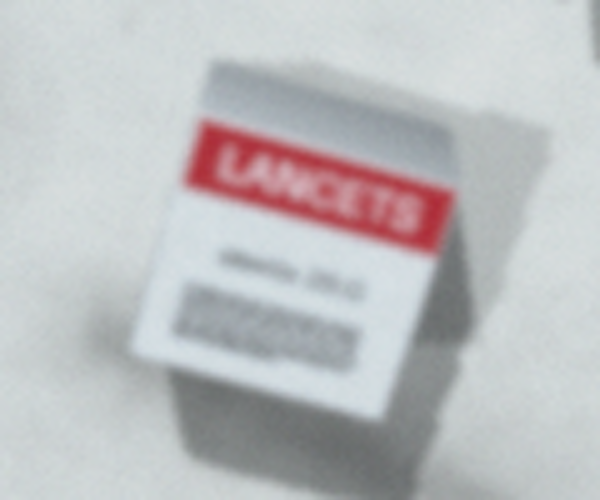

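```bash
cat > fit.py <<'E'
from h import *
import pickle,sys
def DT(o,yaw):
    c,s=np.cos(yaw),np.sin(yaw); return np.array([[c,-s,0],[s,c,0],[0,0,1]]),np.array([o[0],o[1],0])
def W(D,P): R,t=D; return np.atleast_2d(P)/1000@R.T+t
def lines():
    L=[]
    for s in (1,-1):
        for z in (0,18):
            L+=[((-8,39*s,z),(150,39*s,z)),((-8,39*s,z),(-24,49*s,z))]
        L+=[((-8,43*s,18),(150,43*s,18)),((-8,59*s,0),(150,59*s,0))]
    L+=[((6,-48,32),(6,-150,32)),((150,-39,36),(150,39,36)),((150,-39,0),(150,39,0))]
    for a,b in ((46,61),(-72,-48)):
        q=[(-17,a,44),(29,a,44),(29,b,44),(-17,b,44)]
        L+=[(q[i],q[(i+1)%4]) for i in range(4)]
    return L
def draw(im,c,D,off,f,col=(0,255,0)):
    for a,b in lines():
        uv=(proj(c,W(D,[a,b]))-off+.5)*f-.5
        cv2.line(im,*[tuple(int(v) for v in q) for q in np.round(uv)],col,1,cv2.LINE_AA)
E
python3 - <<'E'
from fit import *
p,c,s=shot("wrist","w2")
pickle.dump((c,s),open("w2.pkl","wb"))
Z=lambda u,v:(265+u/3.5,v/3.5)
A=np.array([290,194.4]);quad=[(290,194.4),(341.6,208),(327,253.6),(276.4,240.4)]
Q=np.array([back(c,q,.046) for q in quad])[:,:2]
print("carton ctr",Q.mean(0),"sides",[np.linalg.norm(Q[i]-Q[(i+1)%4]) for i in range(4)])
y1=Q[0]-Q[1];y2=Q[3]-Q[2];x1=Q[0]-Q[3];x2=Q[1]-Q[2]
print("yaws",[np.degrees(np.arctan2(-v[0],v[1])) for v in(y1,y2)],[np.degrees(np.arctan2(v[1],v[0])) for v in(x1,x2)])
b=np.array([back(c,Z(*q),.032) for q in[(455,493),(700,552)]]); v=b[0]-b[1]; print("bolt yaw",np.degrees(np.arctan2(-v[0],v[1])),b)
st=np.array([back(c,Z(*q),.046) for q in[(188,185),(393,235)]]); v=st[0]-st[1]; print("stowed yaw",np.degrees(np.arctan2(-v[0],v[1])),np.linalg.norm(v),st)
l=np.array([back(c,Z(*q),.018) for q in[(212,0),(127,350)]]); v=l[0]-l[1]; print("left yaw",np.degrees(np.arctan2(v[1],v[0])),l)
yaw=np.radians(np.mean([np.degrees(np.arctan2(-(b[0]-b[1])[0],(b[0]-b[1])[1])),np.degrees(np.arctan2(v[1],v[0]))]))
R,_=DT((0,0),yaw)
# origin: x from bolt (x=6), y from left rail y=39
ox=(R.T@b.mean(0))[0]-.006; oy=(R.T@l.mean(0))[1]-.039
o=(R@[ox,oy,0]); print("yaw",np.degrees(yaw),"o",o)
pickle.dump((o[:2],yaw),open("d0.pkl","wb"))
im=p["image"][:,:,::-1]
z=cv2.resize(im[0:170,265:490],None,fx=3.5,fy=3.5,interpolation=cv2.INTER_CUBIC); draw(z,c,DT(o,yaw),np.array([265,0]),3.5); cv2.imwrite("pics/ov1.png",z)
E
```

```text
carton ctr [0.45729028 0.25678976] sides [np.float64(0.06413103819710188), np.float64(0.06389129205620778), np.float64(0.06583589067639162), np.float64(0.06321614968839553)]
yaws [np.float64(7.544996943276781), np.float64(6.940530854414616)] [np.float64(6.120394792462873), np.float64(7.66116856251581)]
bolt yaw 9.843572842713638 [[0.58972325 0.20304961 0.032     ]
 [0.60461159 0.11724443 0.032     ]]
stowed yaw 10.461875919737617 0.06345008412694453 [[0.64119167 0.32235868 0.046     ]
 [0.65271301 0.25996339 0.046     ]]
left yaw 8.193331289805544 [[0.69420619 0.33705415 0.018     ]
 [0.58834094 0.32181131 0.018     ]]
yaw 9.018452066259592 o [0.57223077 0.27898648 0.        ]
```

View pics/ov1.png

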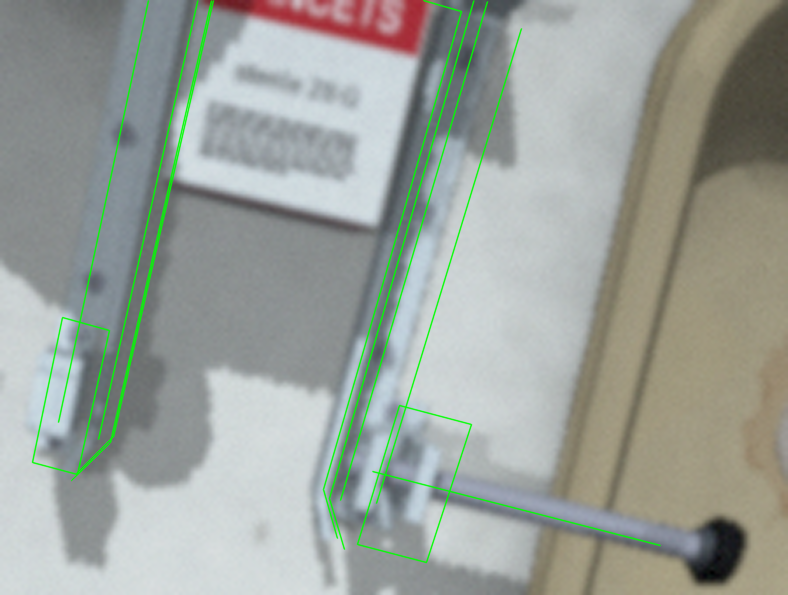

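Run:
```python
import cv2
im=cv2.imread("pics/w2.png")
f=cv2.createCLAHE(2.0,(4,4))
def z(x0,x1,y0,y1,k,n):
    a=cv2.resize(im[y0:y1,x0:x1],None,fx=k,fy=k,interpolation=cv2.INTER_CUBIC)
    l=cv2.cvtColor(a,cv2.COLOR_BGR2LAB); l[:,:,0]=f.apply(l[:,:,0]); cv2.imwrite(n,cv2.cvtColor(l,cv2.COLOR_LAB2BGR))
z(270,400,70,170,6,"pics/w2a.png"); z(270,420,0,90,5,"pics/w2c.png"); z(250,370,170,270,5,"pics/w2b.png")
```

```text
(no output)
```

View pics/w2a.png

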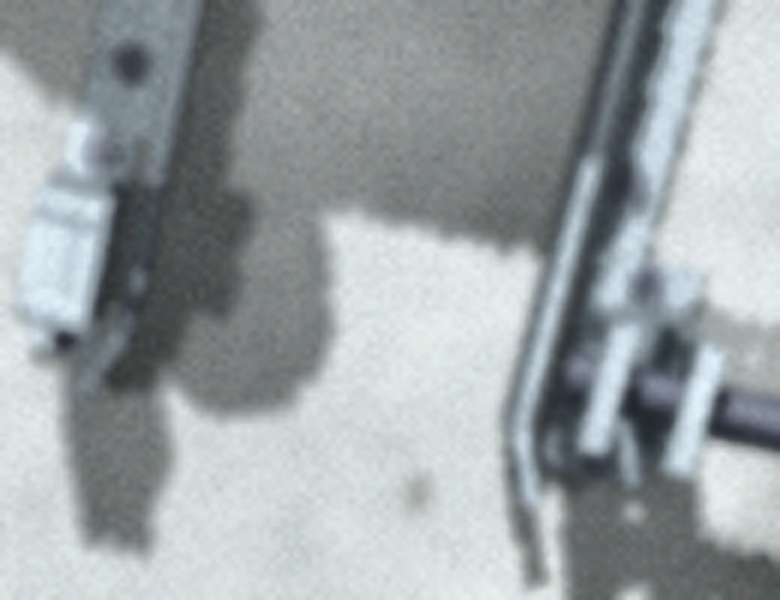

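View pics/w2b.png

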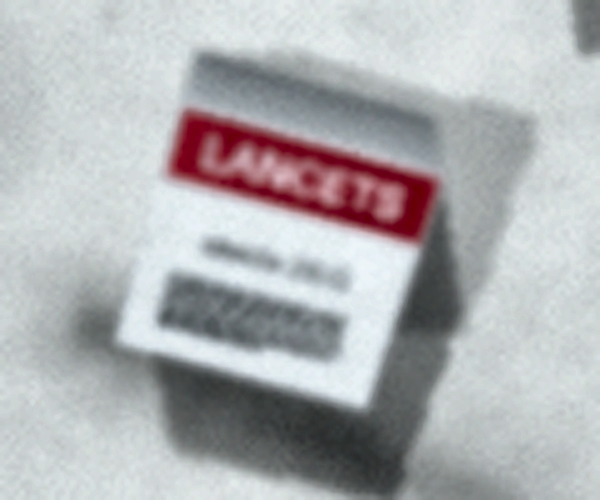

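View pics/w2c.png

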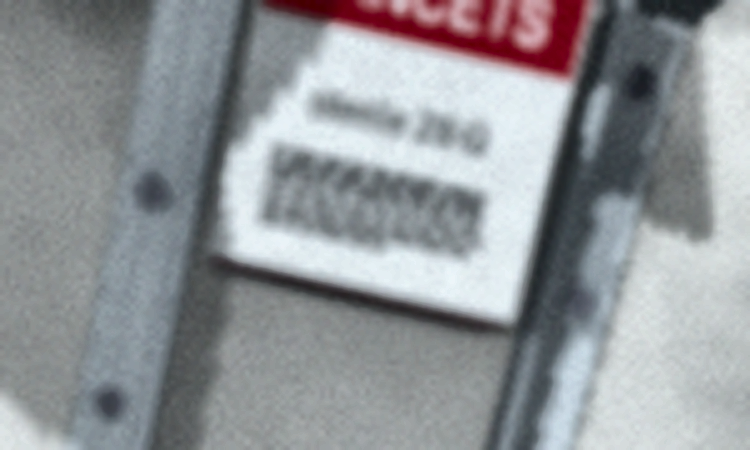

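Run:
```python
from fit import *
from scipy.optimize import least_squares
c,s0=pickle.load(open("w2.pkl","rb"))
a=lambda u,v:np.array([270+(u+.5)/6-.5,70+(v+.5)/6-.5])
cc=lambda u,v:np.array([270+(u+.5)/5-.5,(v+.5)/5-.5])
b=lambda u,v:np.array([250+(u+.5)/5-.5,170+(v+.5)/5-.5])
o=lambda u,v:np.array([265+(u+.5)/3.5-.5,(v+.5)/3.5-.5])
obs=[(a(519,412),None,-39,18),(a(587,165),None,-39,18),(a(629,0),None,-39,18),(a(517,418),-8,None,18),
 (a(163,175),None,39,18),(a(205,0),None,39,18),(cc(242,0),None,39,18),(a(133,310),-8,None,18),
 (o(440,482),6,None,32),(o(690,543),6,None,32)]
def res(x):
    R,t=DT(x[:2],x[2]); r=[]
    for uv,X,Y,z in obs:
        d=R.T@(back(c,uv,z/1000)-t)*1000
        if X is not None:r.append(d[0]-X)
        if Y is not None:r.append(d[1]-Y)
    return np.array(r)
S=least_squares(res,[.57,.28,.15]); print(S.x,np.degrees(S.x[2]));print(np.round(S.fun,1))
D=DT(S.x[:2],S.x[2]); pickle.dump((S.x[:2],S.x[2]),open("d1.pkl","wb"))
loc=lambda P:(np.atleast_2d(P)-D[1])@D[0]*1000
Q=np.array([back(c,b(*q),.046) for q in[(187,110),(440,180),(370,408),(115,343)]])
print("carton in dock",loc(Q).round(1).tolist(),loc(Q.mean(0)).round(1)); q=loc(Q)
print("yaw rel",[np.degrees(np.arctan2(-v[0],v[1])) for v in(q[0]-q[1],q[3]-q[2])],[np.degrees(np.arctan2(v[1],v[0])) for v in(q[0]-q[3],q[1]-q[2])])
st=np.array([back(c,cc(*q),.046) for q in[(210,252),(510,322)]]); print("stowed near edge",loc(st).round(1).tolist())
kb=back(c,o(728,543),.032); print("knob",loc(kb).round(1))
im=cv2.imread("pics/w2.png"); z=cv2.resize(im[0:170,265:490],None,fx=3.5,fy=3.5,interpolation=cv2.INTER_CUBIC); draw(z,c,D,np.array([265,0]),3.5); cv2.imwrite("pics/ov2.png",z)
```

```text
[0.57396657 0.28486007 0.1599598 ] 9.165021213232322
[-1.3 -0.8  0.1 -0.6  0.6  0.   1.3  1.6 -0.9 -0.1]
carton in dock [[-84.4, 25.9, 46.0], [-87.0, -37.0, 46.0], [-150.4, -35.8, 46.0], [-148.3, 30.2, 46.0]] [[-117.6   -4.2   46. ]]
yaw rel [np.float64(-2.332805850167101), np.float64(-1.8485677017288227)] [np.float64(-3.8940759704063925), np.float64(-1.0842300554516384)]
stowed near edge [[73.2, 34.2, 46.0], [75.3, -30.4, 46.0]]
knob [[   9.1 -177.8   32. ]]
```

View pics/ov2.png

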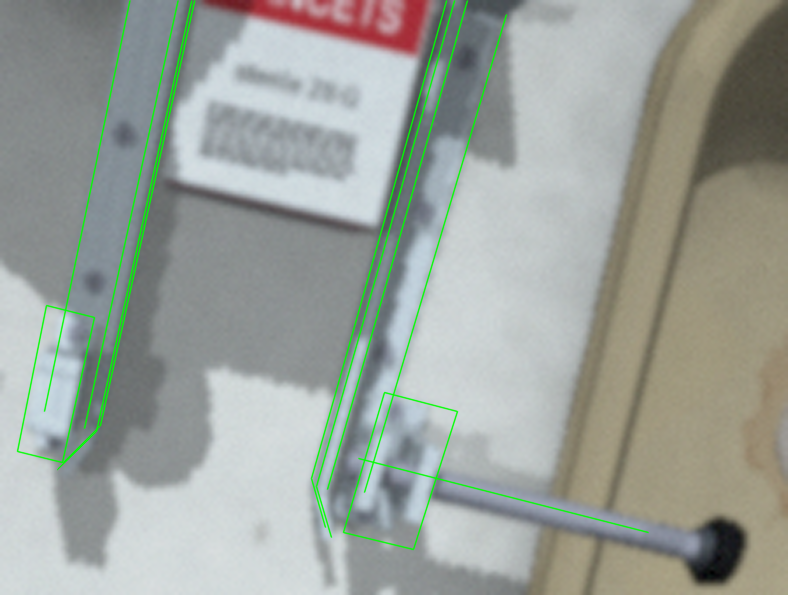

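```bash
cat > mv.py <<'E'
from fit import *
import json
def D_(): o,y=pickle.load(open("d1.pkl","rb")); return DT(o,y),y
def plan(P,az,n,jaw,frame="dock",cmd=None):
    """P in mm in dock frame (or world mm); az = tool z azimuth (deg) rel to dock x; prints rows"""
    s=env.observe(); R=np.array(s["tool_rot"]); p=np.array(s["position"])
    D,y=D_(); tgt=W(D,P)[0] if frame=="dock" else np.array(P)/1000
    if cmd is not None: p=np.array(cmd)
    a0=np.degrees(np.arctan2(R[1,2],R[0,2])); a1=az+np.degrees(y); da=(a1-a0+180)%360-180
    rows=[]
    for i in range(n):
        t=np.radians(a0+da*i/n); z=np.array([np.cos(t),np.sin(t),0]); yy=np.array([0,0,-1.]); x=np.cross(yy,z)
        d=(tgt-p)/n
        rows.append([[round(float(d@x),4),round(float(d@yy),4),round(float(d@z),4)],[0,round(-da/n,2),0],jaw])
    print("from",p.round(4),"az",round(a0,2),"to",tgt.round(4),round(a1,2)); print(json.dumps(rows))
def stat():
    s=env.observe(); D,y=D_(); R=np.array(s["tool_rot"])
    print("t",s["time_s"],"dockpos",((np.array(s["position"])-D[1])@D[0]*1000).round(1),"z-az rel",round(float(np.degrees(np.arctan2(R[1,2],R[0,2])-y)),2),"tilt",R[:,1].round(4),"F",np.round(s["ft_force"],1),"w",s["grip_width"],"q",np.round(s["q"],1))
E
python3 - <<'E'
from mv import *
stat(); plan([-117.6,-4.2,110],90,8,0.0854)
E
```

```text
t 3.375 dockpos [-34.9  -1.  282.2] z-az rel 14.0 tilt [ 5.e-04  1.e-04 -1.e+00] F [ 1.2 -0.4 -0.4] w 0.08536775769844236 q [16.1 26.2 58.8 -0.  94.9 83. ]
from [0.5397 0.2783 0.2822] az 23.17 to [0.4585 0.262  0.11  ] 99.17
[[[-0.0021, 0.0215, -0.0101], [0, -9.5, 0], 0.0854], [[-0.0038, 0.0215, -0.0096], [0, -9.5, 0], 0.0854], [[-0.0053, 0.0215, -0.0089], [0, -9.5, 0], 0.0854], [[-0.0067, 0.0215, -0.0079], [0, -9.5, 0], 0.0854], [[-0.0079, 0.0215, -0.0067], [0, -9.5, 0], 0.0854], [[-0.0089, 0.0215, -0.0053], [0, -9.5, 0], 0.0854], [[-0.0096, 0.0215, -0.0037], [0, -9.5, 0], 0.0854], [[-0.0101, 0.0215, -0.0021], [0, -9.5, 0], 0.0854]]
```

Request:
carry_out --plan '[[[-0.0021,0.0215,-0.0101],[0,-9.5,0],0.0854],[[-0.0038,0.0215,-0.0096],[0,-9.5,0],0.0854],[[-0.0053,0.0215,-0.0089],[0,-9.5,0],0.0854],[[-0.0067,0.0215,-0.0079],[0,-9.5,0],0.0854],[[-0.0079,0.0215,-0.0067],[0,-9.5,0],0.0854],[[-0.0089,0.0215,-0.0053],[0,-9.5,0],0.0854],[[-0.0096,0.0215,-0.0037],[0,-9.5,0],0.0854],[[-0.0101,0.0215,-0.0021],[0,-9.5,0],0.0854]]'

```text
time_s: 4.38
position: [0.4584, 0.2623, 0.1095]
tool_rot: [[0.986, 0.001, -0.165], [0.165, 0.0, 0.986], [0.001, -1.0, 0.0]]
ft_force: [-0.4, 0.6, -0.3]
grip_width: 0.0856
```

Request:
carry_out --plan '[[[0,0,0],[0,0,0],0.0854],[[0,0,0],[0,0,0],0.0854],[[0,0,0],[0,0,0],0.0854]]'

```text
time_s: 4.75
position: [0.4595, 0.263, 0.1107]
tool_rot: [[0.987, 0.002, -0.159], [0.159, 0.001, 0.987], [0.002, -1.0, 0.0]]
ft_force: [1.2, -0.5, -0.6]
grip_width: 0.0855
```

Run:
```python
from mv import *
stat(); p,c,s=shot("wrist","w3"); pickle.dump((c,s),open("w3.pkl","wb"))
im=cv2.imread("pics/w3.png"); D,y=D_(); draw(im,c,D,np.zeros(2),1)
# tip points
R=np.array(s["tool_rot"])
for dx in (-.0427,.0427):
    uv=proj(c,np.array(s["position"])+R@[dx,-.013,0])[0]; cv2.circle(im,tuple(int(v) for v in uv),3,(255,0,255),1)
cv2.imwrite("pics/w3o.png",im)
```

```text
t 4.75 dockpos [-116.5   -3.3  110.7] z-az rel 89.97 tilt [ 1.9e-03  6.0e-04 -1.0e+00] F [ 1.2 -0.5 -0.6] w 0.08552746477773145 q [17.  26.7 88.3 -0.  64.9  7.8]
```

View pics/w3o.png

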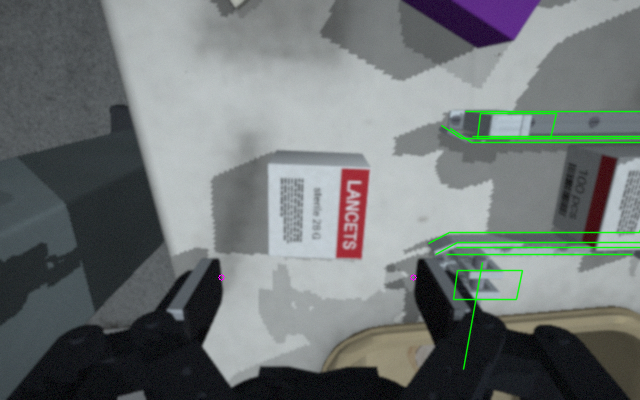

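The model overlay matches the rails well. The carton top spans about (268–368, 160–259). I'll zoom in to refine the carton and dock.

Run:
```python
import cv2
im=cv2.imread("pics/w3.png"); o=cv2.imread("pics/w3o.png")
cv2.imwrite("pics/w3a.png",cv2.resize(im[140:270,255:385],None,fx=5,fy=5,interpolation=cv2.INTER_CUBIC)[:600])
cv2.imwrite("pics/w3b.png",cv2.resize(im[95:265,420:640],None,fx=3.5,fy=3.5,interpolation=cv2.INTER_CUBIC))
cv2.imwrite("pics/w3c.png",cv2.resize(o[95:265,420:640],None,fx=3.5,fy=3.5,interpolation=cv2.INTER_CUBIC))
```

```text
(no output)
```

View pics/w3a.png

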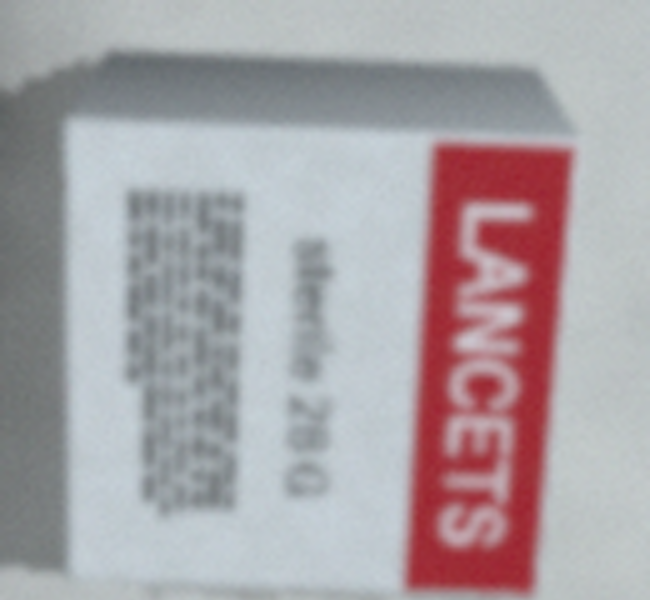

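View pics/w3b.png

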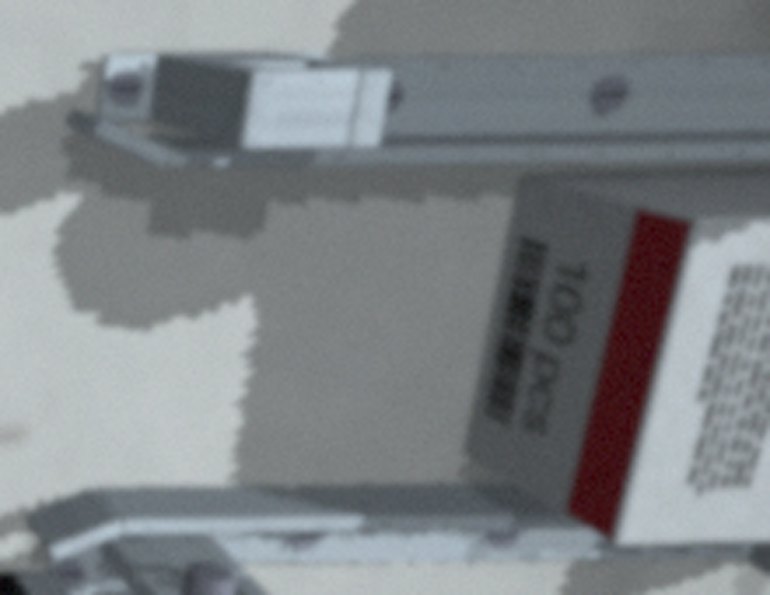

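View pics/w3c.png

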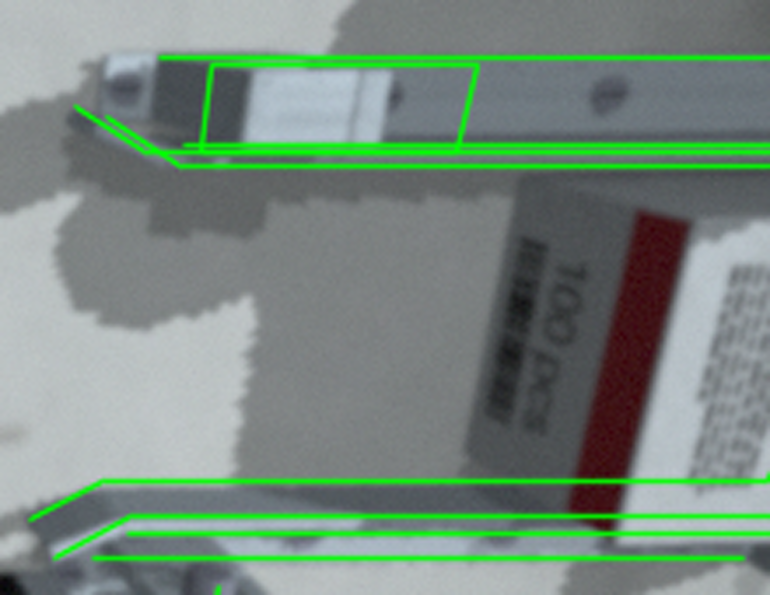

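Run:
```python
from mv import *
c,s=pickle.load(open("w3.pkl","rb")); D,y=D_()
loc=lambda P:(np.atleast_2d(P)-D[1])@D[0]*1000
a=lambda u,v:np.array([255+(u+.5)/5-.5,140+(v+.5)/5-.5])
e=lambda u,v:np.array([420+(u+.5)/3.5-.5,95+(v+.5)/3.5-.5])
q=loc([back(c,a(*k),.046) for k in[(67,118),(577,143),(535,594),(71,577)]])
print(q.round(1).tolist(),q.mean(0).round(1)); v=q[1]-q[0];print(np.degrees(np.arctan2(v[1],v[0])));v=q[2]-q[3];print(np.degrees(np.arctan2(v[1],v[0])));v=q[0]-q[3];print(np.degrees(np.arctan2(-v[0],v[1])));v=q[1]-q[2];print(np.degrees(np.arctan2(-v[0],v[1])))
print("stowed bottom",loc([back(c,e(*k),0) for k in[(517,180),(467,458)]]).round(1).tolist(),"top",loc([back(c,e(*k),.046) for k in[(640,210),(570,512)]]).round(1).tolist())
for n,z,pts in[("R top",.018,[(130,522),(360,520)]),("R bot",0,[(110,487),(240,487)]),("L top",.018,[(190,152),(600,150)]),("L bot",0,[(300,165),(500,165)])]:
    print(n,loc([back(c,e(*k),z) for k in pts]).round(1).tolist())
```

```text
[[-147.6, 30.4, 46.0], [-83.0, 27.1, 46.0], [-85.7, -37.4, 46.0], [-150.2, -34.7, 46.0]] [-116.6   -3.6   46. ]
-2.9220018859511674
-2.4269775088575893
-2.219721499597388
-2.4377985831871936
stowed bottom [[73.7, 32.8, 0.0], [77.2, -32.9, 0.0]] top [[62.7, 35.7, 46.0], [64.9, -24.1, 46.0]]
R top [[-8.1, -40.3, 18.0], [43.0, -39.9, 18.0]]
R bot [[-5.7, -40.2, 0.0], [25.1, -40.3, 0.0]]
L top [[-6.6, 41.8, 18.0], [75.5, 42.1, 18.0]]
L bot [[25.9, 36.1, 0.0], [69.3, 36.1, 0.0]]
```

Run:
```python
from mv import *
stat(); plan([-116.6,-3.6,8],87.5,5,0.0854)
```

```text
t 4.8 dockpos [-116.6   -3.3  110.5] z-az rel 90.0 tilt [ 1.6e-03  5.0e-04 -1.0e+00] F [-0.1  0.5 -0.3] w 0.08539527013622583 q [17.  26.7 88.3  0.  64.9  7.8]
from [0.4594 0.2631 0.1105] az 99.16 to [0.4594 0.2627 0.008 ] 96.67
[[[0.0, 0.0205, -0.0001], [0, 0.5, 0], 0.0854], [[0.0, 0.0205, -0.0001], [0, 0.5, 0], 0.0854], [[0.0, 0.0205, -0.0001], [0, 0.5, 0], 0.0854], [[0.0, 0.0205, -0.0001], [0, 0.5, 0], 0.0854], [[0.0, 0.0205, -0.0001], [0, 0.5, 0], 0.0854]]
```

Request:
carry_out --plan '[[[0,0.0205,-0.0001],[0,0.5,0],0.0854],[[0,0.0205,-0.0001],[0,0.5,0],0.0854],[[0,0.0205,-0.0001],[0,0.5,0],0.0854],[[0,0.0205,-0.0001],[0,0.5,0],0.0854],[[0,0.0195,0],[0,0.5,0],0.0854],[[0,0,0],[0,0,0],0.0854],[[0,0,0],[0,0,0],0.0854]]'

```text
time_s: 5.68
position: [0.4593, 0.2628, 0.0091]
tool_rot: [[0.993, 0.001, -0.117], [0.117, 0.0, 0.993], [0.001, -1.0, 0.0]]
ft_force: [-0.4, 0.2, 0.5]
grip_width: 0.0854
```

Run:
```python
from mv import *
stat(); p,c,s=shot("wrist","w4"); p,c,s=shot("scene","s4")
im=cv2.imread("pics/s4.png"); cv2.imwrite("pics/s4z.png",cv2.resize(im[130:290,210:400],None,fx=3.5,fy=3.5,interpolation=cv2.INTER_CUBIC))
```

```text
t 5.675 dockpos [-116.7   -3.6    9.1] z-az rel 87.58 tilt [ 1.3e-03  4.0e-04 -1.0e+00] F [-0.4  0.2  0.5] w 0.08539305464060742 q [16.9 35.2 94.2  0.  50.5 10.2]
```

View pics/w4.png

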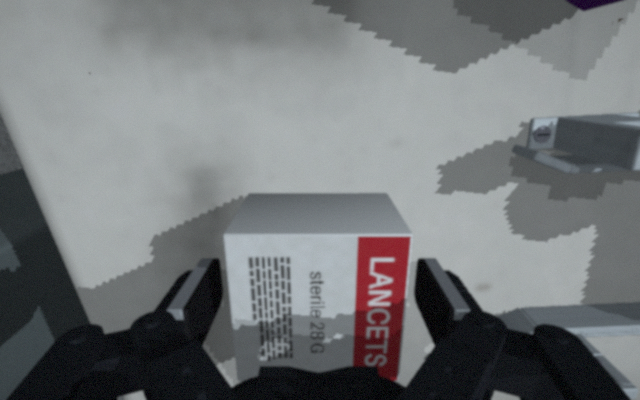

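View pics/s4z.png

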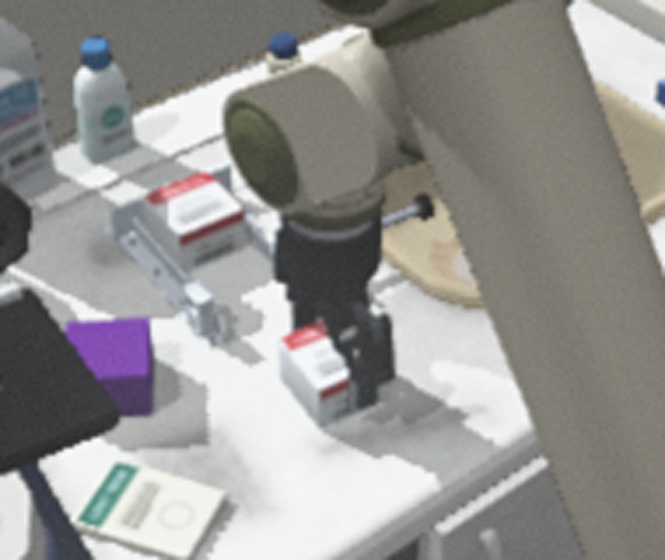

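The carton stands between the open fingers with its faces parallel to the pads, about 9–10 mm clear on each side. Now a light grip.

Request:
carry_out --plan '[[[0,0,0],[0,0,0],0.064],[[0,0,0],[0,0,0],0.064],[[0,0,0],[0,0,0],0.064],[[0,0,0],[0,0,0],0.064]]' --force 20

```text
time_s: 6.28
position: [0.4591, 0.2627, 0.0089]
tool_rot: [[0.993, 0.001, -0.118], [0.118, 0.0, 0.993], [0.001, -1.0, 0.0]]
ft_force: [-0.7, 0.4, 6.6]
grip_width: 0.0657
```

Run:
```python
from mv import *
stat(); p,c,s=shot("wrist","w5"); p,c,s=shot("wrist"); pickle.dump((c,s),open("w5.pkl","wb"))
```

```text
t 6.275 dockpos [-116.9   -3.6    8.9] z-az rel 87.59 tilt [ 1.2e-03  3.0e-04 -1.0e+00] F [-0.7  0.4  6.6] w 0.06571501613087097 q [16.9 35.2 94.2 -0.  50.5 10.2]
```

View pics/w5.png

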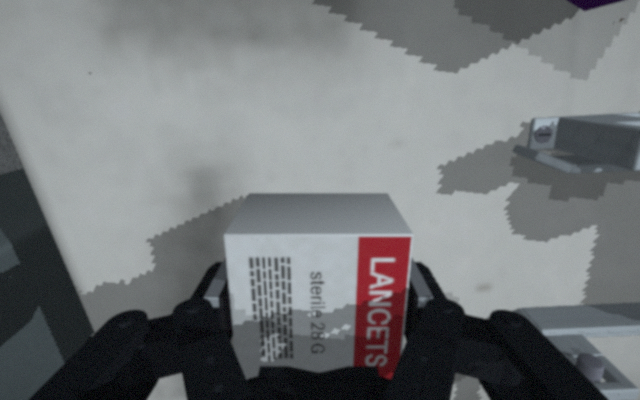

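Run:
```python
from mv import *
c,s=pickle.load(open("w5.pkl","rb")); D,y=D_()
R=np.array(s["tool_rot"]);p=np.array(s["position"])
for uv in [(226,234.5),(318,235.5),(410,237)]: 
    X=back(c,uv,.046); print("top",((X-p)@R*1000).round(1), ((X-D[1])@D[0]*1000).round(1))
for uv in [(249,193.5),(318,193.5),(390,194)]:
    X=back(c,uv,.0); print("bot",((X-p)@R*1000).round(1), ((X-D[1])@D[0]*1000).round(1))
stat()
plan([-75,-.2,8.9],90,4,0.064)
```

```text
top [-31.6 -37.2  32.2] [-147.2   29.9   46. ]
top [  0.3 -37.1  31.8] [-115.3   28.2   46. ]
top [ 32.3 -37.1  31.2] [-83.4  26.2  46. ]
bot [-32.6   8.8  31.9] [-148.1   29.7    0. ]
bot [ 0.3  8.9 31.9] [-115.3   28.3    0. ]
bot [34.6  8.9 31.7] [-81.   26.6   0. ]
t 6.375 dockpos [-116.9   -3.6    8.9] z-az rel 87.59 tilt [ 1.2e-03  4.0e-04 -1.0e+00] F [-0.9 -0.   6.8] w 0.06594734662243383 q [16.9 35.2 94.2  0.  50.5 10.2]
from [0.4591 0.2627 0.0089] az 96.75 to [0.5    0.2727 0.0089] 99.17
[[[0.0104, -0.0, 0.0013], [0, -0.6, 0], 0.064], [[0.0104, -0.0, 0.0012], [0, -0.6, 0], 0.064], [[0.0105, -0.0, 0.0011], [0, -0.6, 0], 0.064], [[0.0105, -0.0, 0.001], [0, -0.6, 0], 0.064]]
```

Request:
carry_out --plan '[[[0.0104,0,0.0014],[0,-0.6,0],0.064],[[0.0104,0,0.0014],[0,-0.6,0],0.064],[[0.0105,0,0.0014],[0,-0.6,0],0.064],[[0.0105,0,0.0014],[0,-0.6,0],0.064],[[0,0,0],[0,0,0],0.064],[[0,0,0],[0,0,0],0.064]]'

```text
time_s: 7.12
position: [0.5004, 0.274, 0.0089]
tool_rot: [[0.987, 0.003, -0.159], [0.159, 0.001, 0.987], [0.003, -1.0, 0.0]]
ft_force: [2.0, 1.2, 4.8]
grip_width: 0.0655
```

Run:
```python
from mv import *
stat(); p,c,s=shot("wrist","w6"); pickle.dump((c,s),open("w6.pkl","wb"))
im=cv2.imread("pics/w6.png"); D,y=D_(); draw(im,c,D,np.zeros(2),1); cv2.imwrite("pics/w6o.png",im)
stat()
```

```text
t 7.125 dockpos [-74.3   1.    8.9] z-az rel 89.98 tilt [ 2.8e-03  8.0e-04 -1.0e+00] F [2.  1.2 4.8] w 0.06546334652969436 q [16.8 38.  87.3 -0.  54.5  7.7]
t 7.175 dockpos [-74.3   1.    8.9] z-az rel 89.98 tilt [ 2.8e-03  9.0e-04 -1.0e+00] F [2.9 0.5 5. ] w 0.06561595675673303 q [16.8 38.  87.3  0.  54.5  7.7]
```

View pics/w6o.png

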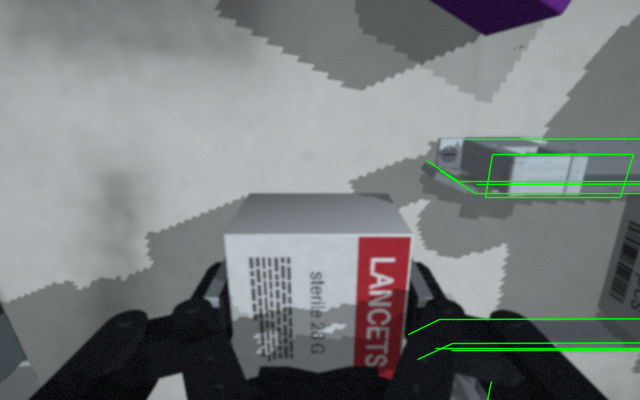

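View pics/w6.png

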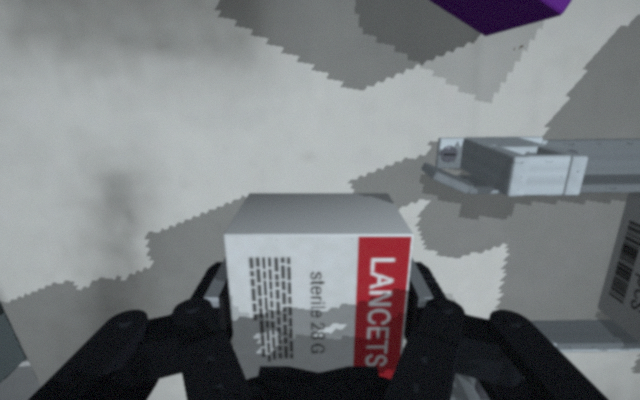

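Run:
```python
from mv import *
im=cv2.imread("pics/w6.png"); 
a=cv2.resize(im[120:220,410:640],None,fx=3.4,fy=3.4,interpolation=cv2.INTER_CUBIC)
b=cv2.resize(im[300:390,510:640],None,fx=3.4,fy=3.4,interpolation=cv2.INTER_CUBIC)
o=a.copy(); c,s=pickle.load(open("w6.pkl","rb")); D,y=D_(); draw(o,c,D,np.array([410,120]),3.4)
o=cv2.resize(o,None,fx=.6,fy=.6)
cv2.imwrite("pics/w6z.png",np.vstack([a,cv2.copyMakeBorder(o,0,0,0,a.shape[1]-o.shape[1],0)])); 
ob=b.copy(); draw(ob,c,D,np.array([510,300]),3.4); cv2.imwrite("pics/w6y.png",np.vstack([b,ob])[:600])
```

```text
(no output)
```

View pics/w6z.png

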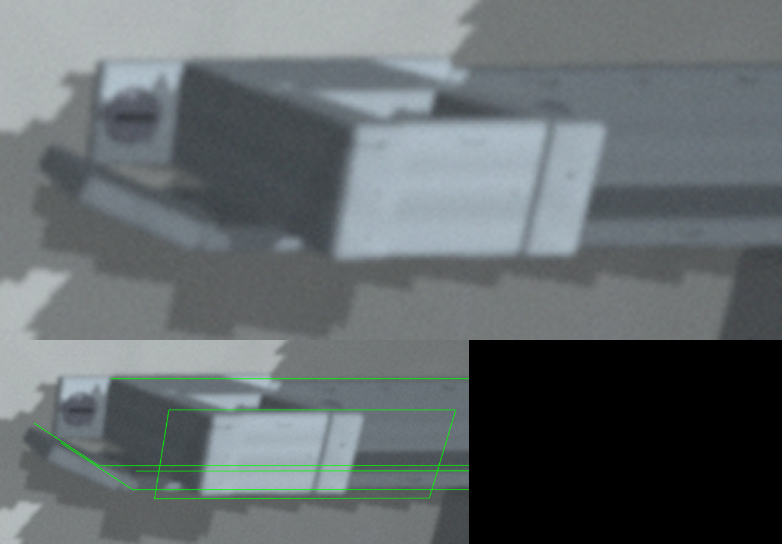

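View pics/w6y.png

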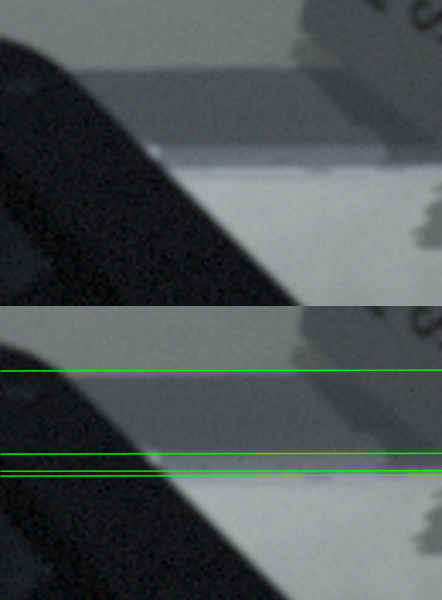

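The overlay agrees with both rails to within about 1 mm. The gripped carton is on the lane's centre line and square to it, so I drag it straight in.

Request:
carry_out --plan '[[[0.008,0,0],[0,0,0],0.064],[[0.008,0,0],[0,0,0],0.064],[[0.008,0,0],[0,0,0],0.064],[[0.008,0,0],[0,0,0],0.064],[[0.007,0,0],[0,0,0],0.064],[[0,0,0],[0,0,0],0.064],[[0,0,0],[0,0,0],0.064]]'

```text
time_s: 8.05
position: [0.5376, 0.28, 0.0089]
tool_rot: [[0.987, -0.0, -0.159], [0.159, 0.0, 0.987], [-0.0, -1.0, 0.0]]
ft_force: [-3.6, -0.8, 8.7]
grip_width: 0.0657
```

Run:
```python
from mv import *
stat(); p,c,s=shot("wrist","w7"); pickle.dump((c,s),open("w7.pkl","wb"))
im=cv2.imread("pics/w7.png"); D,y=D_(); draw(im,c,D,np.zeros(2),1); cv2.imwrite("pics/w7o.png",im)
plan([0,1.0,8.9],90,1,.064)
```

```text
t 8.05 dockpos [-36.7   1.    8.9] z-az rel 89.99 tilt [-2.e-04  1.e-04 -1.e+00] F [-3.6 -0.8  8.7] w 0.06566292292128255 q [16.3 40.6 80.9  0.  58.4  7.2]
from [0.5376 0.28   0.0089] az 99.15 to [0.5738 0.2858 0.0089] 99.17
[[[0.0367, -0.0, 0.0001], [0, -0.01, 0], 0.064]]
```

View pics/w7o.png

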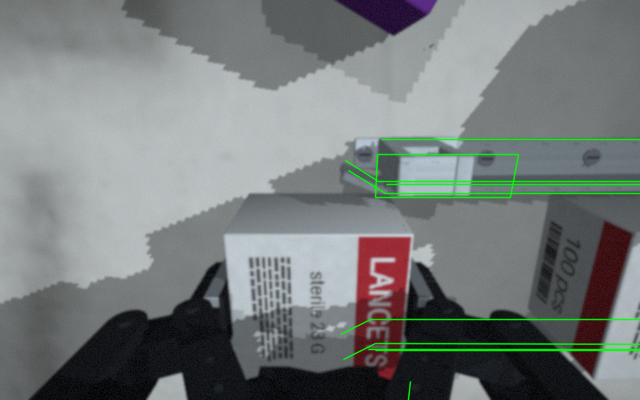

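Request:
carry_out --plan '[[[0.008,0,0],[0,0,0],0.064],[[0.008,0,0],[0,0,0],0.064],[[0.008,0,0],[0,0,0],0.064],[[0.008,0,0],[0,0,0],0.064],[[0.006,0,0],[0,0,0],0.064],[[0,0,0],[0,0,0],0.064],[[0,0,0],[0,0,0],0.064]]'

```text
time_s: 8.98
position: [0.5751, 0.2861, 0.0089]
tool_rot: [[0.987, -0.0, -0.159], [0.159, 0.0, 0.987], [-0.0, -1.0, 0.0]]
ft_force: [-3.0, 0.3, 8.1]
grip_width: 0.0658
```

Run:
```python
from mv import *
stat(); p,c,s=shot("wrist","w8"); pickle.dump((c,s),open("w8.pkl","wb"))
im=cv2.imread("pics/w8.png"); D,y=D_(); draw(im,c,D,np.zeros(2),1); cv2.imwrite("pics/w8o.png",im)
p,c,s=shot("scene","s8")
im=cv2.imread("pics/s8.png"); draw(im,c,D,np.zeros(2),1); cv2.imwrite("pics/s8z.png",cv2.resize(im[130:290,210:400],None,fx=3.5,fy=3.5,interpolation=cv2.INTER_CUBIC))
```

```text
t 8.975 dockpos [1.3 1.  8.9] z-az rel 89.99 tilt [-2.e-04  1.e-04 -1.e+00] F [-3.   0.3  8.1] w 0.06579053170320567 q [15.9 43.4 74.3  0.  62.3  6.7]
```

View pics/w8o.png

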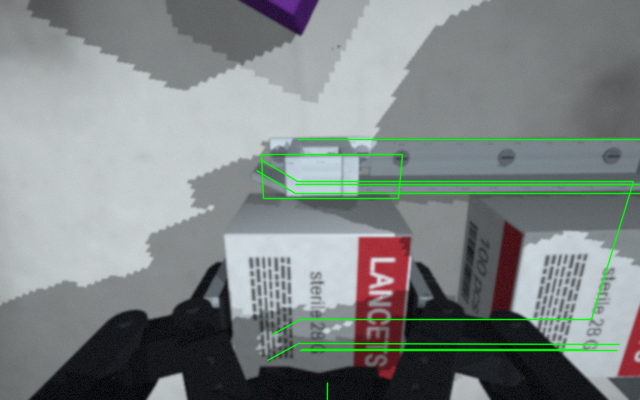

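View pics/s8z.png

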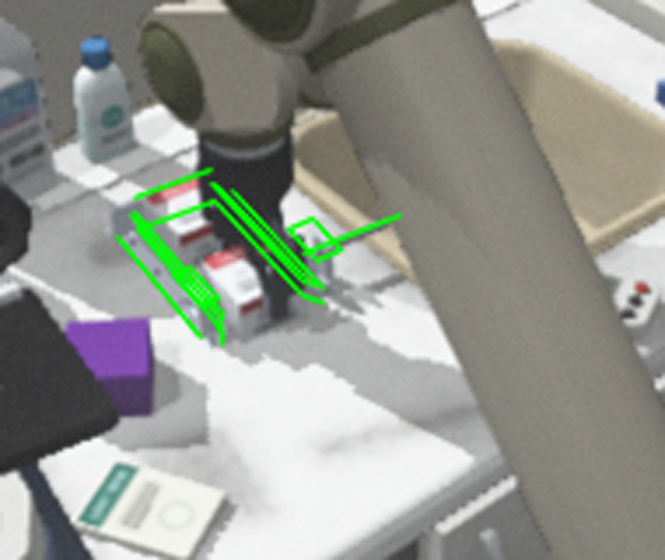

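Request:
carry_out --plan '[[[0,0,0],[0,0,0],0.0854],[[0,0,0],[0,0,0],0.0854],[[0,0,0],[0,0,0],0.0854],[[0,-0.02,0],[0,0,0],0.0854],[[0,-0.03,0],[0,0,0],0.0854],[[0,-0.03,0],[0,0,0],0.0854]]'

```text
time_s: 9.82
position: [0.5753, 0.2859, 0.0888]
tool_rot: [[0.987, -0.001, -0.159], [0.159, -0.0, 0.987], [-0.001, -1.0, -0.0]]
ft_force: [1.1, -0.8, 0.4]
grip_width: 0.0856
```

Run:
```python
from mv import *
stat(); p,c,s=shot("wrist","w9"); plan([-75,-.2,88],0,9,.025)
im=cv2.imread("pics/w9.png"); D,y=D_(); draw(im,c,D,np.zeros(2),1); cv2.imwrite("pics/w9o.png",im)
```

```text
t 9.825 dockpos [ 1.5  0.8 88.8] z-az rel 89.98 tilt [-8.e-04 -2.e-04 -1.e+00] F [ 1.1 -0.8  0.4] w 0.08556056534992085 q [15.9 38.  70.2  0.  71.9  6.7]
from [0.577  0.2865 0.0933] az 99.16 to [0.5    0.2727 0.088 ] 9.17
[[[-0.0087, 0.0006, -0.0001], [0, 10.0, 0], 0.025], [[-0.0085, 0.0006, -0.0017], [0, 10.0, 0], 0.025], [[-0.0081, 0.0006, -0.0031], [0, 10.0, 0], 0.025], [[-0.0075, 0.0006, -0.0045], [0, 10.0, 0], 0.025], [[-0.0066, 0.0006, -0.0057], [0, 10.0, 0], 0.025], [[-0.0055, 0.0006, -0.0068], [0, 10.0, 0], 0.025], [[-0.0042, 0.0006, -0.0076], [0, 10.0, 0], 0.025], [[-0.0028, 0.0006, -0.0082], [0, 10.0, 0], 0.025], [[-0.0014, 0.0006, -0.0086], [0, 10.0, 0], 0.025]]
```

View pics/w9o.png

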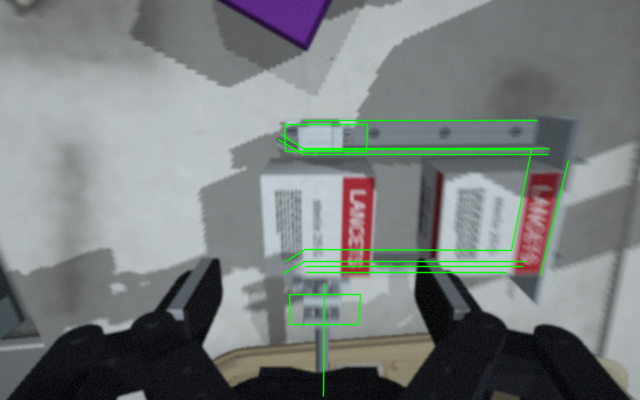

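Request:
carry_out --plan '[[[-0.0087,0.0,-0.0001],[0,10,0],0.025],[[-0.0085,0,-0.0017],[0,10,0],0.025],[[-0.0081,0,-0.0031],[0,10,0],0.025],[[-0.0075,0,-0.0045],[0,10,0],0.025],[[-0.0066,0,-0.0057],[0,10,0],0.025],[[-0.0055,0,-0.0068],[0,10,0],0.025],[[-0.0042,0,-0.0076],[0,10,0],0.025],[[-0.0028,0,-0.0082],[0,10,0],0.025]]'

```text
time_s: 10.88
position: [0.5066, 0.2736, 0.088]
tool_rot: [[0.323, -0.0, 0.947], [-0.947, -0.0, 0.323], [-0.0, -1.0, -0.0]]
ft_force: [-1.3, 0.0, -0.2]
grip_width: 0.0249
```

Request:
carry_out --plan '[[[-0.0014,0,-0.0086],[0,10,0],0.025],[[0,0,0],[0,0,0],0.025],[[0,0,0],[0,0,0],0.025]]'

```text
time_s: 11.25
position: [0.4987, 0.2722, 0.0882]
tool_rot: [[0.162, 0.0, 0.987], [-0.987, 0.0, 0.162], [0.0, -1.0, 0.0]]
ft_force: [-0.1, 0.1, -0.0]
grip_width: 0.0247
```

Run:
```python
from mv import *
stat(); p,c,s=shot("wrist","w10"); pickle.dump((c,s),open("w10.pkl","wb"))
im=cv2.imread("pics/w10.png"); D,y=D_(); draw(im,c,D,np.zeros(2),1); cv2.imwrite("pics/w10o.png",im)
plan([-75,-.2,12],0,4,.025)
```

```text
t 11.25 dockpos [-76.3  -0.5  88.2] z-az rel 0.17 tilt [ 3.e-04  0.e+00 -1.e+00] F [-0.1  0.1 -0. ] w 0.024728154267238237 q [16.7 31.6 83.4 -0.  64.9 97.4]
from [0.4987 0.2722 0.0882] az 9.3 to [0.5    0.2727 0.012 ] 9.17
[[[-0.0001, 0.019, 0.0003], [0, 0.03, 0], 0.025], [[-0.0001, 0.019, 0.0003], [0, 0.03, 0], 0.025], [[-0.0001, 0.019, 0.0003], [0, 0.03, 0], 0.025], [[-0.0001, 0.019, 0.0003], [0, 0.03, 0], 0.025]]
```

View pics/w10o.png

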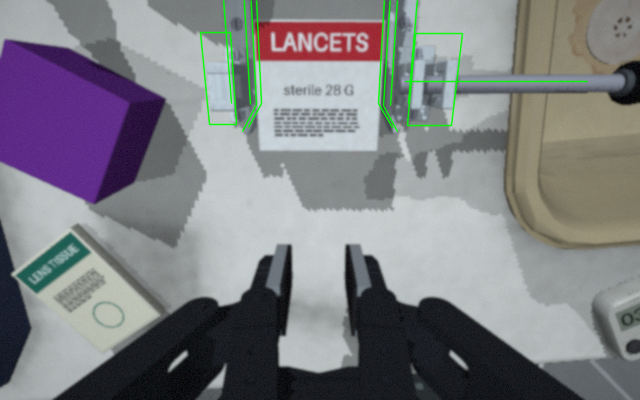

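View pics/w10.png

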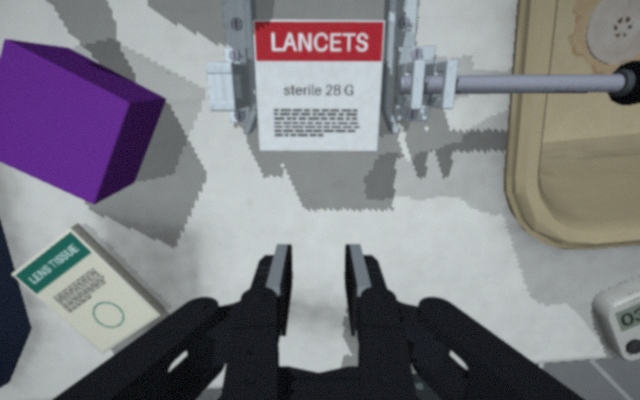

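Run:
```python
from mv import *
im=cv2.imread("pics/w10.png"); c,s=pickle.load(open("w10.pkl","rb")); D,y=D_()
a=cv2.resize(im[0:170,200:430],None,fx=3.4,fy=3.4,interpolation=cv2.INTER_CUBIC); cv2.imwrite("pics/w10a.png",a)
loc=lambda P:((np.atleast_2d(P)-D[1])@D[0]*1000).round(1).tolist()
print(loc([back(c,q,.046) for q in[(255.5,20),(383,20),(378,151),(260.5,151)]]))
print("bolt",loc([back(c,q,.032) for q in[(465,83.5),(600,82)]]),"knobface",loc(back(c,(638,82),.032)))
```

```text
[[34.3, 32.2, 46.0], [34.5, -31.1, 46.0], [-31.2, -32.5, 46.0], [-31.4, 33.1, 46.0]]
bolt [[4.6, -81.7, 32.0], [5.7, -157.6, 32.0]] knobface [[5.7, -179.0, 32.0]]
```

View pics/w10a.png

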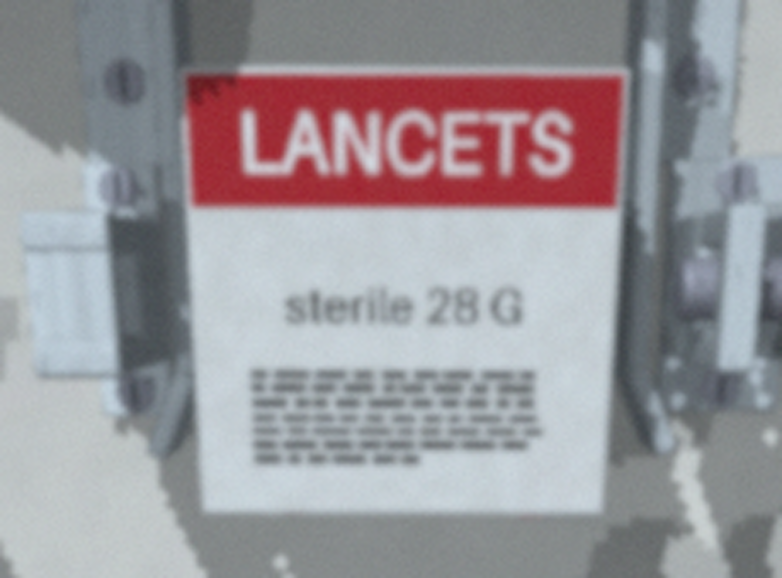

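The carton is square in the lane at x≈1.5 mm, y≈0.4 mm, with both rails clear by several mm. Next I lower the two fingertips behind it.

Request:
carry_out --plan '[[[0,0.019,0],[0,0,0],0.025],[[0,0.019,0],[0,0,0],0.025],[[0,0.019,0],[0,0,0],0.025],[[0,0.018,0],[0,0.1,0],0.025],[[0,0,0.01],[0,0,0],0.025],[[0,0,0.01],[0,0,0],0.025],[[0,0,0],[0,0,0],0.025]]'

```text
time_s: 12.18
position: [0.5196, 0.2755, 0.014]
tool_rot: [[0.157, 0.002, 0.988], [-0.988, 0.001, 0.157], [-0.0, -1.0, 0.002]]
ft_force: [-0.3, -0.3, -0.5]
grip_width: 0.0249
```

Run:
```python
from mv import *
stat(); p,c,s=shot("wrist","w11")
im=cv2.imread("pics/w11.png"); D,y=D_(); draw(im,c,D,np.zeros(2),1); cv2.imwrite("pics/w11o.png",im)
```

```text
t 12.175 dockpos [-55.2  -0.6  14. ] z-az rel -0.11 tilt [ 2.2e-03  6.0e-04 -1.0e+00] F [-0.3 -0.3 -0.5] w 0.024947073484590496 q [16.4 38.9 84.  -0.  57.  97.4]
```

View pics/w11o.png

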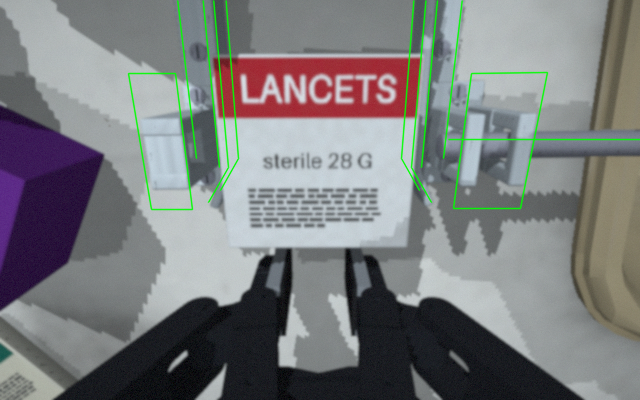

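Request:
carry_out --plan '[[[0,0,0.005],[0,0,0],0.025],[[0,0,0.005],[0,0,0],0.025],[[0,0,0.005],[0,0,0],0.025],[[0,0,0.005],[0,0,0],0.025],[[0,0,0.005],[0,0,0],0.025]]'

```text
time_s: 12.85
position: [0.5431, 0.2793, 0.0132]
tool_rot: [[0.157, -0.0, 0.988], [-0.988, -0.0, 0.157], [0.0, -1.0, -0.0]]
ft_force: [-0.3, 0.0, 0.5]
grip_width: 0.0249
```

Run:
```python
from mv import *
stat(); p,c,s=shot("wrist","w12"); pickle.dump((c,s),open("w12.pkl","wb"))
im=cv2.imread("pics/w12.png"); D,y=D_(); draw(im,c,D,np.zeros(2),1); cv2.imwrite("pics/w12o.png",im)
stat()
```

```text
t 12.85 dockpos [-31.4  -0.5  13.2] z-az rel -0.11 tilt [-2.e-04 -0.e+00 -1.e+00] F [-0.3  0.   0.5] w 0.024861651940613766 q [16.1 40.6 79.9  0.  59.4 97.1]
t 12.9 dockpos [-30.7  -0.6  13.2] z-az rel -0.12 tilt [ 6.e-04  2.e-04 -1.e+00] F [ 0.4 -0.8  0.4] w 0.0249580459110857 q [16.1 40.6 79.9 -0.  59.4 97.1]
```

View pics/w12o.png

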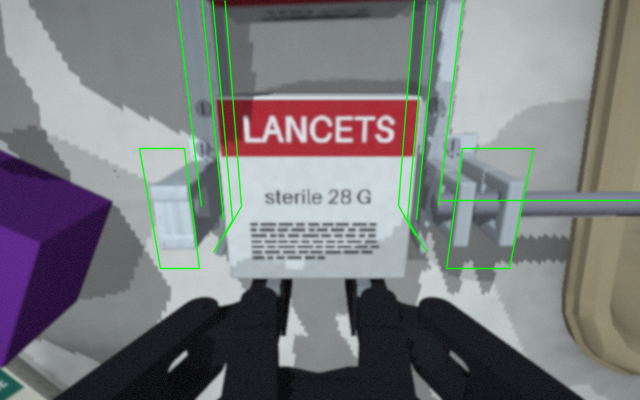

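Run:
```python
from mv import *
c,s=pickle.load(open("w12.pkl","rb")); D,y=D_()
loc=lambda P:((np.atleast_2d(P)-D[1])@D[0]*1000).round(1).tolist()
print(loc([back(c,q,.046) for q in[(217,97),(423,97),(406,278),(230,277)]]))
```

```text
[[45.7, 32.5, 46.0], [45.6, -32.6, 46.0], [-20.2, -32.6, 46.0], [-19.7, 33.9, 46.0]]
```

Request:
carry_out --plan '[[[0,0,0.005],[0,0,0],0.025],[[0,0,0.005],[0,0,0],0.025],[[0,0,0.005],[0,0,0],0.025],[[0,0,0.005],[0,0,0],0.025],[[0,0,0.005],[0,0,0],0.025],[[0,0,0],[0,0,0],0.025]]'

```text
time_s: 13.65
position: [0.5679, 0.2832, 0.0132]
tool_rot: [[0.157, 0.0, 0.988], [-0.988, 0.0, 0.157], [-0.0, -1.0, 0.0]]
ft_force: [0.2, -0.4, -0.3]
grip_width: 0.0253
```

Run:
```python
from mv import *
stat(); p,c,s=shot("wrist","w13"); pickle.dump((c,s),open("w13.pkl","wb"))
im=cv2.imread("pics/w13.png"); D,y=D_(); draw(im,c,D,np.zeros(2),1); cv2.imwrite("pics/w13o.png",im)
```

```text
t 13.65 dockpos [-6.2 -0.6 13.2] z-az rel -0.12 tilt [ 4.e-04  1.e-04 -1.e+00] F [ 0.2 -0.4 -0.3] w 0.025343768007968344 q [15.8 42.4 75.6 -0.  61.9 96.8]
```

View pics/w13o.png

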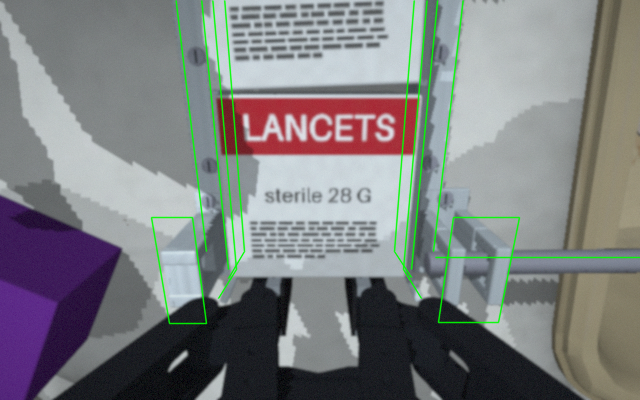

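Request:
carry_out --plan '[[[0,0,0.003],[0,0,0],0.025],[[0,0,0.003],[0,0,0],0.025],[[0,0,0.003],[0,0,0],0.025],[[0,0,0],[0,0,0],0.025]]'

```text
time_s: 14.2
position: [0.5767, 0.2846, 0.0132]
tool_rot: [[0.157, 0.0, 0.988], [-0.988, 0.0, 0.157], [-0.0, -1.0, 0.0]]
ft_force: [-1.9, -0.6, -0.3]
grip_width: 0.025
```

Run:
```python
from mv import *
stat(); p,c,s=shot("wrist","w14"); pickle.dump((c,s),open("w14.pkl","wb"))
im=cv2.imread("pics/w14.png"); D,y=D_(); draw(im,c,D,np.zeros(2),1); cv2.imwrite("pics/w14o.png",im)
stat()
```

```text
t 14.2 dockpos [ 2.7 -0.7 13.2] z-az rel -0.12 tilt [ 4.e-04  1.e-04 -1.e+00] F [-1.9 -0.6 -0.3] w 0.02495554221521256 q [15.7 43.1 74.  -0.  62.9 96.7]
t 14.25 dockpos [ 2.6 -0.7 13.3] z-az rel -0.12 tilt [ 4.e-04  1.e-04 -1.e+00] F [-0.1 -0.3  0.3] w 0.02460680049342233 q [15.7 43.1 74.  -0.  62.8 96.7]
```

View pics/w14o.png

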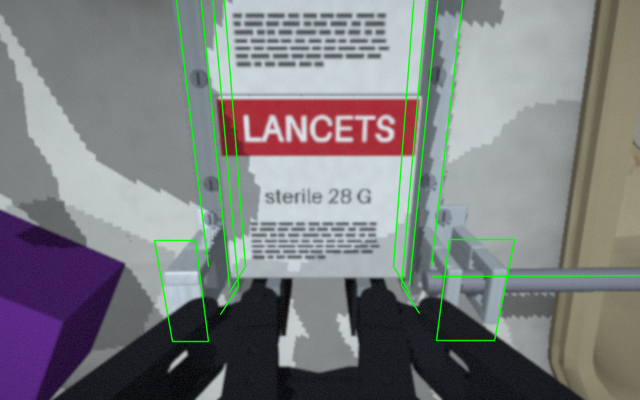

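Request:
carry_out --plan '[[[0,0,0.0015],[0,0,0],0.025],[[0,0,0.0015],[0,0,0],0.025],[[0,0,0.001],[0,0,0],0.025],[[0,0,0],[0,0,0],0.025]]'

```text
time_s: 14.75
position: [0.5775, 0.2848, 0.0132]
tool_rot: [[0.158, -0.007, 0.987], [-0.987, -0.002, 0.158], [0.001, -1.0, -0.007]]
ft_force: [-13.0, -4.2, 9.4]
grip_width: 0.0254
```

Run:
```python
from mv import *
stat()
```

```text
t 14.75 dockpos [ 3.5 -0.6 13.2] z-az rel -0.09 tilt [-0.0068 -0.0019 -1.    ] F [-13.   -4.2   9.4] w 0.025434230813560853 q [15.7 43.3 73.5  0.  63.6 96.7]
```

Run:
```python
from mv import *
p,c,s=shot("wrist","w15"); p2,c2,s2=shot("top","t15")
im=cv2.imread("pics/t15.png"); cv2.imwrite("pics/t15z.png",cv2.resize(im[90:220,200:350],None,fx=4.5,fy=4.5,interpolation=cv2.INTER_CUBIC))
stat()
```

```text
t 14.85 dockpos [ 3.5 -0.6 13.3] z-az rel -0.09 tilt [-0.0067 -0.0019 -1.    ] F [-13.3  -3.7   9.2] w 0.02482920326115138 q [15.7 43.3 73.5  0.  63.6 96.7]
```

View pics/w15.png

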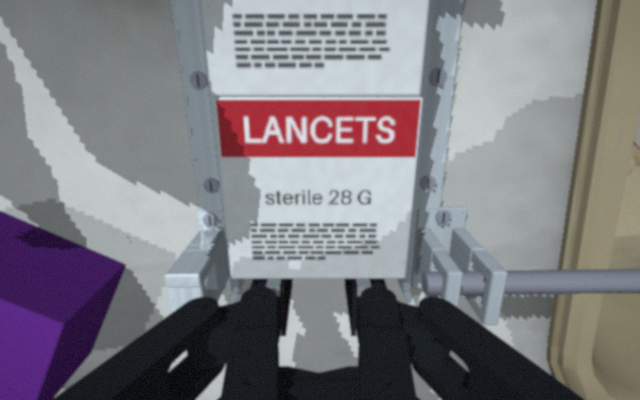

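View pics/t15z.png

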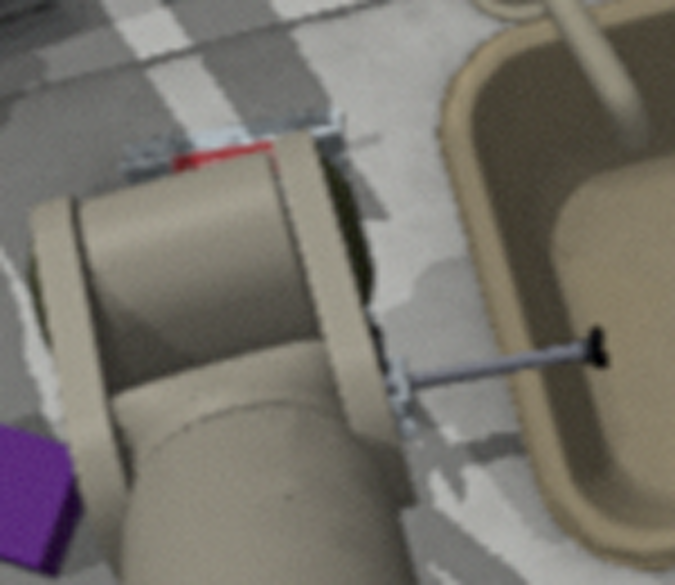

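Run:
```python
from mv import *
s=env.observe(); p=env.get_image("wrist"); c=cam(p,s); D,y=D_()
cv2.imwrite("pics/w16.png",p["image"][:,:,::-1])
im=cv2.imread("pics/w16.png"); cv2.imwrite("pics/w16z.png",cv2.resize(im[220:320,370:560],None,fx=4,fy=4,interpolation=cv2.INTER_CUBIC))
loc=lambda P:((np.atleast_2d(P)-D[1])@D[0]*1000).round(1).tolist()
print(loc([back(c,q,.046) for q in[(234,278),(406,278),(219,98),(423,98)]]))
for u,v1,v2 in [(530,268,292)]: print(loc([back(c,(u,v),.032) for v in(v1,v2)]))
```

```text
[[15.0, 32.4, 46.0], [14.8, -32.6, 46.0], [80.4, 31.7, 46.0], [80.3, -32.6, 46.0]]
[[10.6, -88.7, 32.0], [-1.3, -91.1, 32.0]]
```

View pics/w16z.png

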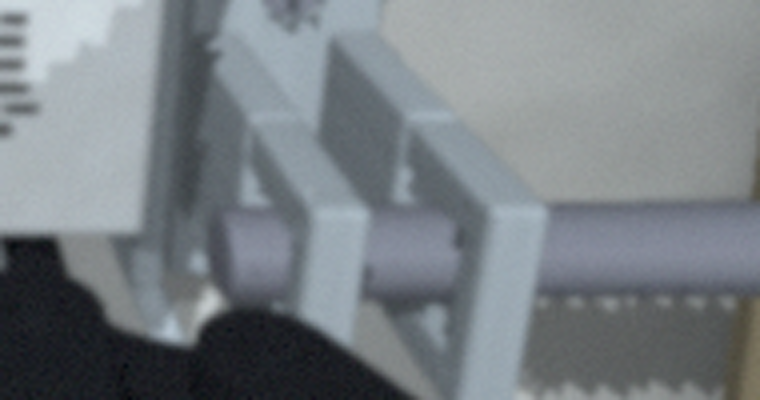

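Request:
carry_out --plan '[[[0,0,-0.01],[0,0,0],0.025],[[0,0,-0.02],[0,0,0],0.025],[[0,0,-0.03],[0,0,0],0.025],[[0,-0.04,0],[0,0,0],0.01],[[0,-0.06,0.02],[0,0,0],0.0],[[0,-0.05,0.04],[0,0,0],0.0],[[0,0,0.045],[0,0,0],0.0],[[0,0,0],[0,0,0],0.0]]'

```text
time_s: 15.9
position: [0.6255, 0.2919, 0.1606]
tool_rot: [[0.156, 0.001, 0.988], [-0.988, 0.0, 0.156], [-0.0, -1.0, 0.001]]
ft_force: [-0.5, 0.3, -0.2]
grip_width: -0.0002
```

Run:
```python
from mv import *
stat(); p,c,s=shot("wrist","w17"); pickle.dump((c,s),open("w17.pkl","wb"))
im=cv2.imread("pics/w17.png"); cv2.imwrite("pics/w17z.png",cv2.resize(im[0:230,200:440],None,fx=2.6,fy=2.6,interpolation=cv2.INTER_CUBIC))
D,y=D_(); draw(im,c,D,np.zeros(2),1); cv2.imwrite("pics/w17o.png",im)
```

```text
t 15.9 dockpos [ 52.   -1.2 160.6] z-az rel -0.17 tilt [ 1.3e-03  3.0e-04 -1.0e+00] F [-0.5  0.3 -0.2] w -0.00020937269967592634 q [15.2 39.  55.4 -0.  85.5 96.2]
```

View pics/w17o.png

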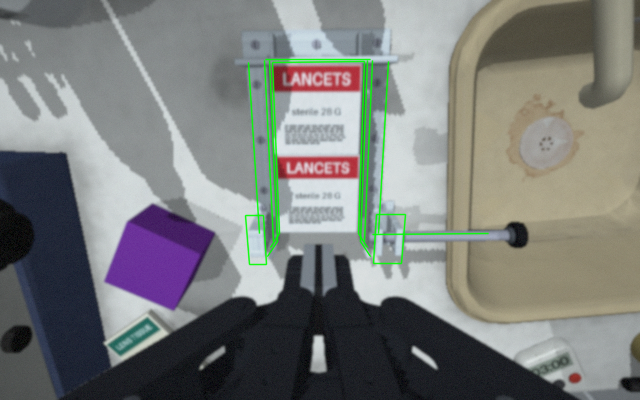

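View pics/w17z.png

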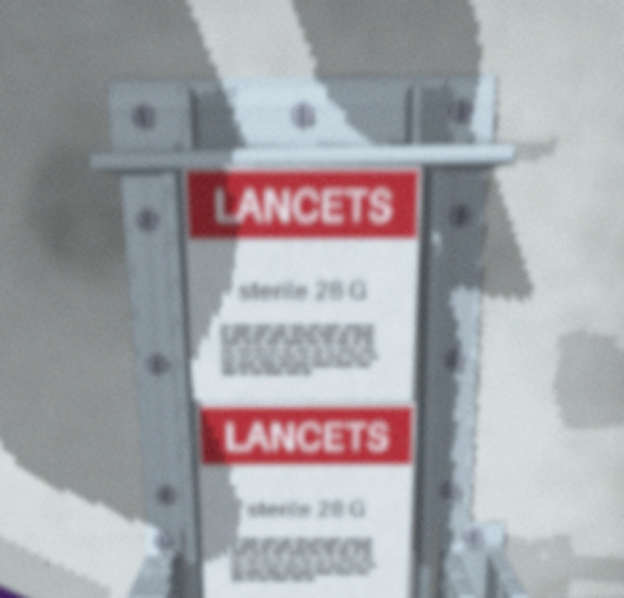

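Both cartons are flush with each other and against the stop. They sit centred, with a visible gap to each rail. Next is the bolt knob.

Run:
```python
from mv import *
c,s=pickle.load(open("w17.pkl","rb")); D,y=D_()
im=cv2.imread("pics/w17.png"); cv2.imwrite("pics/w17k.png",cv2.resize(im[195:275,370:550],None,fx=4.3,fy=4.3,interpolation=cv2.INTER_CUBIC))
e=lambda u,v:np.array([370+(u+.5)/4.3-.5,195+(v+.5)/4.3-.5])
loc=lambda P:((np.atleast_2d(P)-D[1])@D[0]*1000).round(1).tolist()
for u in (505,510,517,522,527): print(u,loc(back(c,(u,235),.032)))
plan([3.5,-215,150],0,5,0.0)
```

```text
505 [[4.3, -165.7, 32.0]]
510 [[4.3, -170.1, 32.0]]
517 [[4.3, -176.3, 32.0]]
522 [[4.3, -180.8, 32.0]]
527 [[4.3, -185.2, 32.0]]
from [0.624  0.2919 0.1604] az 9.02 to [0.6117 0.0732 0.15  ] 9.17
[[[0.0428, 0.0021, -0.0093], [0, -0.03, 0], 0.0], [[0.0428, 0.0021, -0.0093], [0, -0.03, 0], 0.0], [[0.0428, 0.0021, -0.0093], [0, -0.03, 0], 0.0], [[0.0428, 0.0021, -0.0094], [0, -0.03, 0], 0.0], [[0.0428, 0.0021, -0.0094], [0, -0.03, 0], 0.0]]
```

View pics/w17k.png

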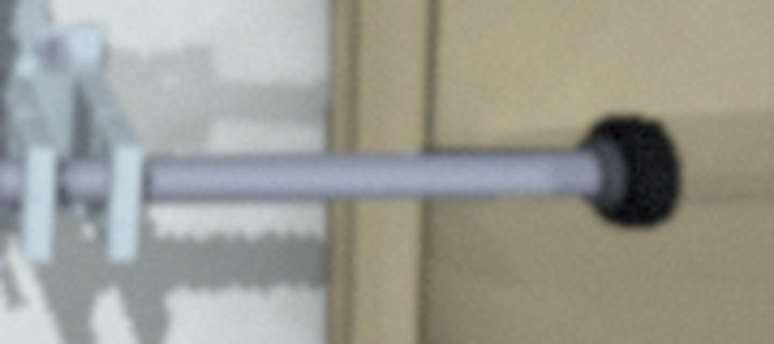

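Run:
```python
import cv2
a=cv2.imread("pics/top0.png")[50:180,270:400]; b=cv2.imread("pics/scene0.png")[120:230,250:380]
cv2.imwrite("pics/f.png",cv2.hconcat([cv2.resize(a,(400,400),interpolation=2),cv2.resize(b,(400,400),interpolation=2)]))
```

```text
(no output)
```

View pics/f.png

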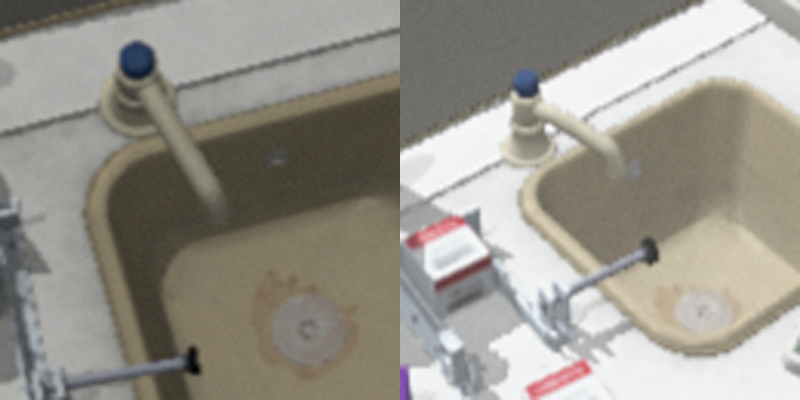

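Run:
```python
from mv import *
pt,ct,_=shot("top"); ps,cs,_=shot("scene"); D,y=D_()
def tri(u1,u2):
    P=lambda c:c[0]@np.hstack([c[1],c[2][:,None]])
    X=cv2.triangulatePoints(P(ct),P(cs),np.array(u1,float).reshape(2,1),np.array(u2,float).reshape(2,1)); X=(X[:3]/X[3]).ravel(); return X,((X-D[1])@D[0]*1000).round(0)
T=lambda u,v:(270+u/400*130,50+v/400*130); S=lambda u,v:(250+(u-400)/400*130,120+v/400*110)
print("tip",tri(T(217,218),S(617,172)),"cap",tri(T(137,57),S(525,82)),"knob",tri(T(195,360),S(650,251)))
stat(); 
plan([3.5,-210,150],90,9,0.0)
```

```text
tip (array([0.72595028, 0.09050745, 0.02598431]), array([ 119., -216.,   26.])) cap (array([0.84297681, 0.1517693 , 0.07033089]), array([ 244., -174.,   70.])) knob (array([0.60797531, 0.10932741, 0.02631166]), array([   6., -179.,   26.]))
t 16.05 dockpos [ 49.4  -0.6 160.9] z-az rel -0.1 tilt [-1.1e-03 -2.0e-04 -1.0e+00] F [-0.2 -0.1 -0.1] w -0.00011581187972429446 q [15.3 38.8 55.7  0.  85.5 96.2]
from [0.6228 0.2921 0.1609] az 9.06 to [0.6109 0.0781 0.15  ] 99.17
[[[0.0233, 0.0012, -0.0051], [0, -10.01, 0], 0.0], [[0.022, 0.0012, -0.009], [0, -10.01, 0], 0.0], [[0.0201, 0.0012, -0.0127], [0, -10.01, 0], 0.0], [[0.0176, 0.0012, -0.016], [0, -10.01, 0], 0.0], [[0.0146, 0.0012, -0.0188], [0, -10.01, 0], 0.0], [[0.0111, 0.0012, -0.0211], [0, -10.01, 0], 0.0], [[0.0072, 0.0012, -0.0227], [0, -10.01, 0], 0.0], [[0.0032, 0.0012, -0.0236], [0, -10.01, 0], 0.0], [[-0.001, 0.0012, -0.0238], [0, -10.01, 0], 0.0]]
```

Request:
carry_out --plan '[[[0.0233,0.001,-0.0051],[0,-10,0],0.0],[[0.022,0.001,-0.009],[0,-10,0],0.0],[[0.0201,0.001,-0.0127],[0,-10,0],0.0],[[0.0176,0.001,-0.016],[0,-10,0],0.0],[[0.0146,0.001,-0.0188],[0,-10,0],0.0],[[0.0111,0.001,-0.0211],[0,-10,0],0.0],[[0.0072,0.001,-0.0227],[0,-10,0],0.0],[[0.0032,0.001,-0.0236],[0,-10,0],0.0]]'

```text
time_s: 17.05
position: [0.6118, 0.1016, 0.1536]
tool_rot: [[1.0, -0.0, 0.01], [-0.01, 0.0, 1.0], [-0.0, -1.0, 0.0]]
ft_force: [-0.4, 0.2, 0.4]
grip_width: 0.0002
```

Request:
carry_out --plan '[[[-0.001,0.001,-0.0238],[0,-10,0],0.0],[[0,0,0],[0,0,0],0.0],[[0,0,0],[0,0,0],0.0]]'

```text
time_s: 17.42
position: [0.611, 0.079, 0.1526]
tool_rot: [[0.988, 0.0, -0.155], [0.155, 0.0, 0.988], [0.0, -1.0, 0.0]]
ft_force: [0.3, -0.0, 0.4]
grip_width: 0.0003
```

Run:
```python
from mv import *
stat(); p,c,s=shot("wrist","w18"); pickle.dump((c,s),open("w18.pkl","wb"))
im=cv2.imread("pics/w18.png"); 
D,y=D_(); draw(im,c,D,np.zeros(2),1); cv2.imwrite("pics/w18o.png",im)
plan([3.5,-210,19],90,6,0)
```

```text
t 17.425 dockpos [   3.8 -209.2  152.6] z-az rel 89.75 tilt [ 2.e-04  3.e-04 -1.e+00] F [ 0.3 -0.   0.4] w 0.00032835422677449013 q [ -3.6  31.9  70.4   0.   77.6 -12.6]
from [0.6111 0.0792 0.1525] az 98.97 to [0.6109 0.0781 0.019 ] 99.17
[[[-0.0001, 0.0222, -0.0002], [0, -0.03, 0], 0], [[-0.0001, 0.0222, -0.0002], [0, -0.03, 0], 0], [[-0.0001, 0.0222, -0.0002], [0, -0.03, 0], 0], [[-0.0001, 0.0222, -0.0002], [0, -0.03, 0], 0], [[-0.0001, 0.0222, -0.0002], [0, -0.03, 0], 0], [[-0.0001, 0.0222, -0.0002], [0, -0.03, 0], 0]]
```

View pics/w18o.png

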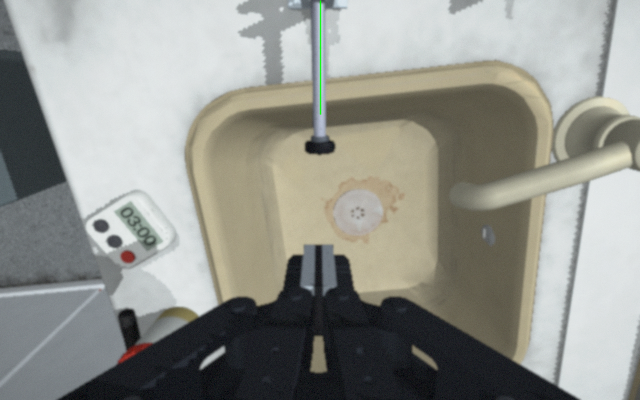

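Request:
carry_out --plan '[[[0,0.022,0],[0,0,0],0],[[0,0.022,0],[0,0,0],0],[[0,0.022,0],[0,0,0],0],[[0,0.022,0],[0,0,0],0],[[0,0.022,0],[0,0,0],0],[[0,0.022,0],[0,0,0],0],[[0,0,0],[0,0,0],0],[[0,0,0.01],[0,-0.2,0],0]]'

```text
time_s: 18.48
position: [0.6104, 0.0885, 0.0212]
tool_rot: [[0.987, 0.001, -0.16], [0.16, -0.0, 0.987], [0.001, -1.0, -0.0]]
ft_force: [-1.1, -0.5, -1.0]
grip_width: -0.0004
```

Run:
```python
from mv import *
stat(); p,c,s=shot("wrist","w19"); stat()
```

```text
t 18.475 dockpos [   4.7 -199.7   21.2] z-az rel 90.04 tilt [ 0.0014 -0.     -1.    ] F [-1.1 -0.5 -1. ] w -0.0004133835239863891 q [ -2.7  40.4  78.6   0.   60.9 -11.9]
t 18.525 dockpos [   4.6 -198.2   21.4] z-az rel 90.12 tilt [ 1.5e-03  4.0e-04 -1.0e+00] F [-1.   1.5  0.7] w -0.0001416259002475252 q [ -2.6  40.4  78.6   0.   60.9 -11.9]
```

View pics/w19.png

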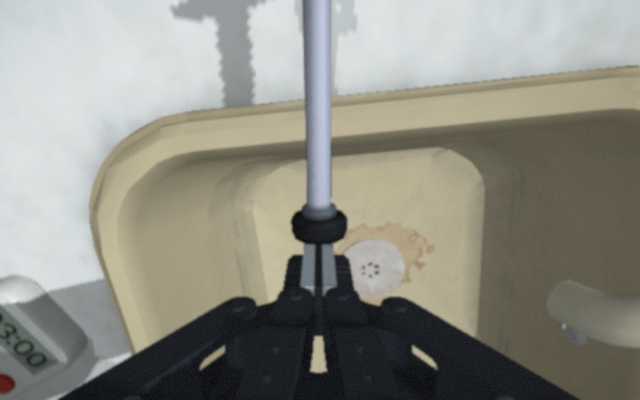

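Request:
carry_out --plan '[[[0,0,0.006],[0,0,0],0],[[0,0,0.008],[0,0,0],0],[[0,0,0.01],[0,0,0],0],[[0,0,0.01],[0,0,0],0],[[0,0,0.01],[0,0,0],0],[[0,0,0.01],[0,0,0],0],[[0,0,0.01],[0,0,0],0],[[0,0,0.01],[0,0,0],0]]'

```text
time_s: 19.52
position: [0.5977, 0.1618, 0.0202]
tool_rot: [[0.987, -0.001, -0.161], [0.161, -0.0, 0.987], [-0.001, -1.0, 0.0]]
ft_force: [-0.9, -2.3, 0.5]
grip_width: 0.0
```

Run:
```python
from mv import *
stat(); p,c,s=shot("wrist","w20"); stat()
```

```text
t 19.525 dockpos [   3.8 -125.3   20.2] z-az rel 90.09 tilt [-5.e-04 -1.e-04 -1.e+00] F [-0.9 -2.3  0.5] w 4.4599938139624115e-05 q [ 4.2 40.7 78.1 -0.  61.2 -5. ]
t 19.575 dockpos [   3.8 -124.1   20.2] z-az rel 90.13 tilt [-4.e-04  5.e-04 -1.e+00] F [-0.7  0.4 -0.8] w -7.065515464364117e-06 q [ 4.3 40.7 78.1  0.  61.2 -5. ]
```

View pics/w20.png

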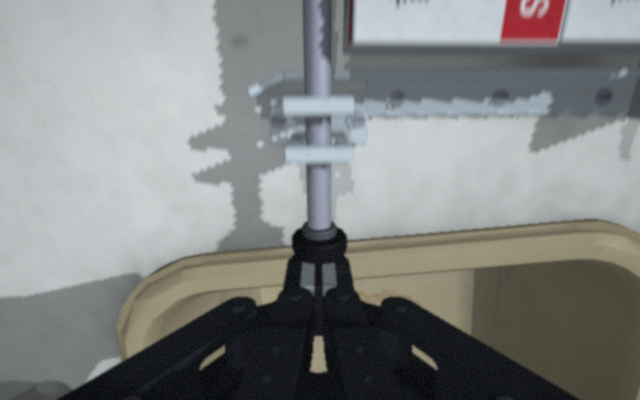

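The bolt is crossing behind the carton with a visible gap (rod at col 318, carton edge at col 348). I continue.

Request:
carry_out --plan '[[[0,0,0.006],[0,0,0],0],[[0,0,0.006],[0,0,0],0],[[0,0,0.006],[0,0,0],0],[[0,0,0.006],[0,0,0],0],[[0,0,0.004],[0,0,0],0],[[0,0,0],[0,0,0],0]]'

```text
time_s: 20.32
position: [0.5936, 0.1893, 0.0204]
tool_rot: [[0.987, 0.001, -0.161], [0.161, 0.001, 0.987], [0.001, -1.0, 0.0]]
ft_force: [0.4, 0.7, 0.2]
grip_width: -0.0002
```

Run:
```python
from mv import *
stat(); p,c,s=shot("wrist","w21"); stat()
```

```text
t 20.325 dockpos [  4.2 -97.5  20.4] z-az rel 90.1 tilt [ 5.e-04  5.e-04 -1.e+00] F [0.4 0.7 0.2] w -0.00021174130234709676 q [ 6.8 41.  77.5  0.  61.5 -2.5]
t 20.375 dockpos [  4.2 -97.7  20.4] z-az rel 90.09 tilt [ 7.e-04  5.e-04 -1.e+00] F [ 0.2 -0.2 -0. ] w -0.0002568705131907487 q [ 6.8 41.  77.4  0.  61.5 -2.5]
```

View pics/w21.png

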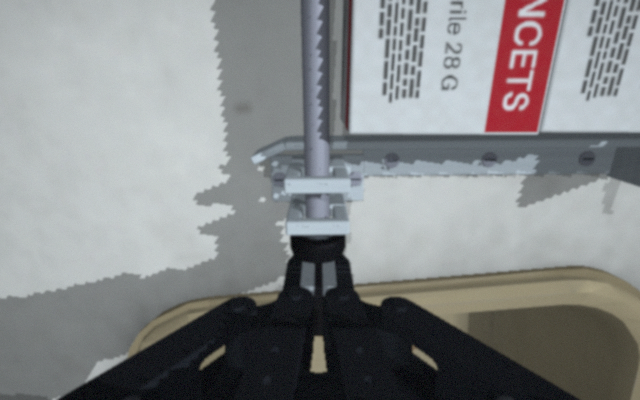

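Request:
carry_out --plan '[[[0,0,0.003],[0,0,0],0],[[0,0,0.003],[0,0,0],0],[[0,0,0.002],[0,0,0],0],[[0,0,0],[0,0,0],0]]'

```text
time_s: 20.88
position: [0.5932, 0.1924, 0.0205]
tool_rot: [[0.987, 0.001, -0.16], [0.16, -0.007, 0.987], [-0.0, -1.0, -0.007]]
ft_force: [1.7, -22.9, 1.5]
grip_width: 0.0001
```

Run:
```python
from mv import *
stat(); p,c,s=shot("wrist","w22"); stat()
```

```text
t 20.875 dockpos [  4.3 -94.4  20.5] z-az rel 90.05 tilt [ 8.0e-04 -6.9e-03 -1.0e+00] F [  1.7 -22.9   1.5] w 0.00012420143094768468 q [ 7.3 41.1 77.2 -0.5 61.7 -1.7]
t 20.925 dockpos [  4.3 -94.3  20.5] z-az rel 90.05 tilt [ 8.0e-04 -6.8e-03 -1.0e+00] F [  2.3 -22.3   1.9] w 4.3716104576694444e-05 q [ 7.3 41.1 77.2 -0.4 61.7 -1.7]
```

Request:
carry_out --plan '[[[0,0,-0.01],[0,0,0],0],[[0,0,-0.02],[0,0,0],0],[[0,0,-0.02],[0,0,0],0],[[0,-0.04,0],[0,0,0],0],[[0,-0.05,0],[0,0,0],0],[[0,-0.05,0.03],[0,0,0],0],[[0,-0.01,0.05],[0,0,0],0],[[0,0,0.0],[0,0,0],0]]'

```text
time_s: 21.92
position: [0.5871, 0.2282, 0.1715]
tool_rot: [[0.986, 0.002, -0.164], [0.164, 0.001, 0.986], [0.002, -1.0, 0.001]]
ft_force: [-0.1, -0.3, 0.4]
grip_width: -0.0
```

Run:
```python
from mv import *
stat(); p,c,s=shot("wrist","w23"); pickle.dump((c,s),open("w23.pkl","wb"))
im=cv2.imread("pics/w23.png"); cv2.imwrite("pics/w23z.png",cv2.resize(im[0:260,230:500],None,fx=2.3,fy=2.3,interpolation=cv2.INTER_CUBIC))
```

```text
t 21.925 dockpos [  3.9 -58.  171.5] z-az rel 90.27 tilt [ 0.0021  0.001  -1.    ] F [-0.1 -0.3  0.4] w -1.9498653109702647e-06 q [10.5 32.3 66.4  0.  81.1  1. ]
```

View pics/w22.png

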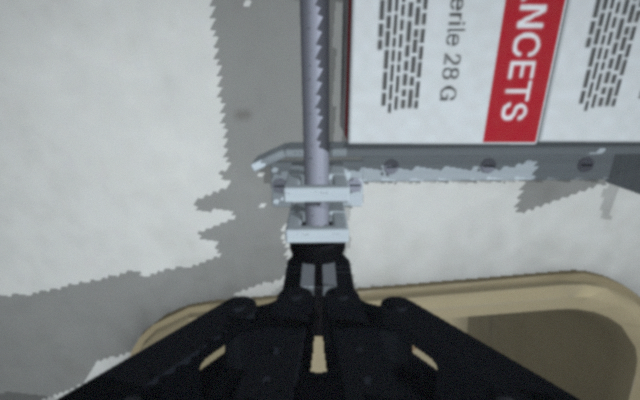

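View pics/w23z.png

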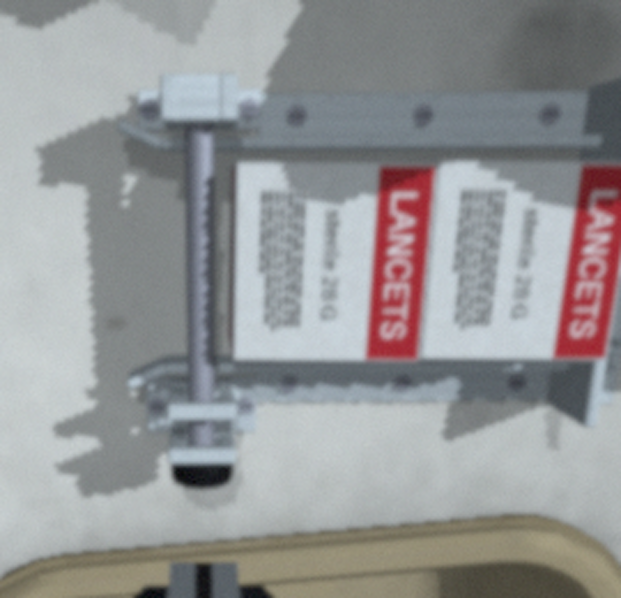

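The bolt end is in the keeper and the knob is up against its guide. The carton sits behind the rod, clear of both rails. Last check: whether anything else on the worktop moved.

Run:
```python
from mv import *
p,c,s=shot("top","t24"); a=cv2.imread("pics/top0.png");b=cv2.imread("pics/t24.png")
cv2.imwrite("pics/cmp.png",cv2.resize(np.hstack([a[30:300,:],b[30:300,:]]),None,fx=.62,fy=.62) if 0 else np.vstack([a[100:290,160:520],b[100:290,160:520]]))
stat()
```

```text
t 22.025 dockpos [  3.8 -60.6 169.9] z-az rel 90.11 tilt [-6.e-04 -3.e-04 -1.e+00] F [ 0.  -0.6  0.2] w 0.0004943692421082541 q [10.3 32.4 66.5 -0.  81.1  1. ]
```

View pics/cmp.png

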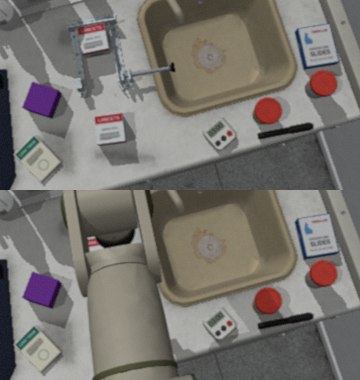

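Nothing else has moved: the decoy, tissue, timer, cups, marker and slides box are where they were. I'm handing the job in.

Run:
```python
from rig import env
print(env.close_job())
```

```text
the job is handed in; nothing more can be done
None
```

The loose carton is home in the dock and the bolt is across the mouth behind it. I handed the job in at about 22 s.

**What I did:**
- I gripped the carton lightly by its front and rear faces and squared it to the lane. I slid it flat, with the gripper pressing slightly downward, to about x = 1 mm.
- I let go and pushed it the rest of the way with two spread fingertips on its rear face, until the force rose to about 13 N against the end stop.
- I then pushed the knob along the dock's +y until it stopped firmly, at about 23 N, and backed away.

**Last checks:**
- **Cartons:** the pictures showed both cartons flush with each other and with the stop. They were centred in the lane, with an estimated gap of about 5 to 7 mm to each rail.
- **Bolt:** its end was in the keeper, its knob was up against the guide, and it cleared the carton.
- **Other things:** the tissue, timer, cups, marker and decoy matched the first picture. The gripper ended about 170 mm above the worktop, with no contact force.

**Disagreements:** my fitted dock position was about 3 mm off along the lane, so I judged "home" by the stop force and the pictures. The carton's rear face came out 11 mm from the bolt's axis, where 12 mm was expected. The bolt moved about 95 mm by my estimate, which fits a start near the 10 mm end of its stated range.

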